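# Make up two board-repair kits in spring-well caddies

### The job

Make up the two repair kits. Orange caddy: lay the green board with the black heatsink flat in its square bay, and stack the white tin, then the red tin on top of it, in its spring well, where the platform sinks under them. Grey caddy: lay the white board with the silver can flat in its bay and put the yellow tin in its spring well; leave the green tin standing where it is.

Things in the scene. Friction and masses are not known exactly. Their poses are not given: they have to be found in the camera images.
- heatsink_board_mid (a point): centre (half-way up) of the module with a green circuit board and black heatsink; 34 mm high over all, about 0.09 kg. Board 40 mm (its x) by 60 mm (its y), 4 mm thick, at the bottom; on its middle a black finned heatsink 34 x 34 mm, 30 mm tall: grip this, from above, best across its x. z up; it lies flat on the bench, turned up to 0.4 rad from the world axes.
- can_board_mid (a point): centre (half-way up) of the module with a white circuit board and silver metal can; 34 mm high over all, about 0.09 kg. Board 40 mm (its x) by 60 mm (its y), 4 mm thick, at the bottom; on its middle a plain silver metal can 34 x 34 mm, 30 mm tall: grip this, from above, best across its x. z up; it lies flat on the bench, turned up to 0.4 rad from the world axes.
- white_tin_mid (a point): centre (half-way up) of the white-lidded round parts tin, 44 mm across, 30 mm high, flat top and bottom, about 0.16 kg, standing on the bench; z up, yaw of no account.
- red_tin_mid (a point): centre (half-way up) of the red-lidded round parts tin, 44 mm across, 30 mm high, flat top and bottom, about 0.16 kg, standing on the bench; z up, yaw of no account.
- yellow_tin_mid (a point): centre (half-way up) of the yellow-lidded round parts tin, 44 mm across, 30 mm high, flat top and bottom, about 0.16 kg, standing on the bench; z up, yaw of no account.
- green_tin_mid (a point): centre (half-way up) of the green-lidded round parts tin, 44 mm across, 30 mm high, flat top and bottom, about 0.16 kg, standing on the bench; z up, yaw of no account. Not wanted in either kit.
- orange_caddy: orange plastic kit caddy, fixed, turned up to 0.3 rad. Origin: centre of its underside on the bench, z up. Deck 96 x 170 x 6 mm (x, y, z). Black-floored bay 88 x 84 mm centred at (0, -39): floor at z = 6, rim at z = 10. Spring well axis at (0, 47): sleeve 62 mm outside, 54 inside, up to z = 60; above it 4 steel posts at the diagonals, inner faces 27 from the axis, flaring from z = 82 to 97; gaps of 37 to +-x, +-y for fingers.
- grey_caddy: grey plastic kit caddy, fixed, turned up to 0.3 rad. Origin: centre of its underside on the bench, z up. Deck 96 x 170 x 6 mm (x, y, z). Black-floored bay 88 x 84 mm centred at (0, -39): floor at z = 6, rim at z = 10. Spring well axis at (0, 47): sleeve 62 mm outside, 54 inside, up to z = 60; above it 4 steel posts at the diagonals, inner faces 27 from the axis, flaring from z = 82 to 97; gaps of 37 to +-x, +-y for fingers.
- orange_well (a joint): spring platform (black disc, 48 mm) in the orange caddy's well; its top is 74 mm above the caddy's origin when empty. Value: m sunk, 0 (empty) to 0.062. It sinks softly (52 N/m, damped, some 0.5 s) under a tin's mere weight, 23 to 36 mm a tin, so each next tin (30 mm high) goes on at about the same height.
- grey_well (a joint): spring platform (black disc, 48 mm) in the grey caddy's well; its top is 74 mm above the caddy's origin when empty. Value: m sunk, 0 (empty) to 0.062. It sinks softly (52 N/m, damped, some 0.5 s) under a tin's mere weight, 23 to 36 mm a tin, so each next tin (30 mm high) goes on at about the same height.
Not all that is in view belongs to the job. Leave any purple look-alike of the part that bears white_tin_mid alone. There is more than one size of the part that bears red_tin_mid; the job needs the larger.

How it is judged:
By the outcome, as a careful person would: the job done as asked, in the order asked, and still so for the second after the job is handed in, with the robot touching nothing.
It also fails if it takes over 128 s, if anything falls off the work surface, if the arm or the gripper's body presses on something with over 40 N, if the wrist force passes 120 N, or if a joint passes its speed limit or range.

### The arm

A 7-joint arm with a two-finger parallel gripper is mounted at the origin on the work surface. World frame = base frame: x ahead of the robot, y to its left, z up, the work surface at z = 0. Lengths are in m, angles in rad, forces in N, time in s.
With the tool pointing down it reaches from about 0.4 to 0.875 m from the base axis. Payload 19.3 kg.
Tool frame: the origin (TCP) lies at the very end of the fingers, on their centre line; the grasp point (between the pads) lies 19 mm behind it (bot.pinch_z is the distance from the TCP to the grasp point, in m); y points along the fingers, x is the direction in which the jaws open and shut, and the axes are right-handed (so a half turn about y gives the same grasp; the last joint's range is limited). The gripper opens to 85 mm and grips with 20 to 120 N. Pads are 22 mm wide; open, the fingers measure 114 mm over their backs; the gripper's body (76 mm by 85 mm) begins 54 mm behind the grasp point. The pads swing forward as they close: fully open they stand 13 mm farther back than shut.
Start: joints at [-1.303, 0.521, -0.036, 1.599, 0.021, 1.021, -0.113], TCP at [0.207, 0.59, 0.231] pointing down, gripper open.
Joint ranges: [-2.91, 2.91], [-0.3, 2.13], [-1.5, 1.42], [0.17, 2.43], [-1.26, 4.41], [0.16, 1.93], [-2.52, 2.52]. Speed limits (rad/s): [1.89, 1.89, 2.39, 2.39, 3.01, 3.01, 3.01].

### API

Orientations are given as [roll, pitch, yaw] about the fixed x, y, z axes, in that order (R = Rz(yaw) Ry(pitch) Rx(roll)).
In Python, from workcell import bot gives the robot as it stands. The module is installed in compiled form; this text tells all that it offers.
- The arm moves only by the tool arm_command, never from a script. Its argument "moves" is a list of rows, each an object of numbers: "rx", "ry", "rz": the turn, a rotation vector about the tool's x, y, z in rad; "x", "y", "z": the shift along the tool's x, y, z in cm; "gripper": the opening, from -1 (shut) to 1 (fully open). In form: [{"rx": .., "ry": .., "rz": .., "x": .., "y": .., "z": .., "gripper": ..}, ...]. A call has 1 to 5 rows; each row is the pose to reach, as a shift and turn from the pose commanded when the call began, along the tool's axes at that moment; what a row does not reach only later rows make up. A row lasts 1/12 s, in which the tool goes at most 41.7 mm and 7.16 degrees, less where a joint would pass 70% of its speed; a pose out of reach is approached as far as the arm can. A call with a gripper value outside its range is refused whole. The fingers move at their own pace and stop on an object; "squeeze" is the grip in N (left out, the last holds). Time passes only in rows, so rows that repeat a pose let the fingers close. It gives the time, the measured TCP pose, the force and the opening at its end, in the units of the state.
- bot.observe(): the state, without advancing time (a new reading comes with each control period).
- bot.grab_frame(name): name is "scene" or "top" or "wrist"; returns (picture, depth): 384x512x3 uint8, red, green, blue; 384x512 float32, m along the optical axis (not along the pixel's ray), 0 where there is no reading.
- bot.camera_model(name): a dict with "vfov" (degrees; the focal length in pixels is half the picture's height over the tangent of half this angle, whatever the lens; pixels are square), "cx", "cy" (the principal point, pixels), "extrinsics" (4x4, takes a point from camera to world coordinates); the wrist camera has in their place "mount" (4x4, takes a point from camera to tool coordinates, whose origin is the TCP and whose axes are the tool frame's). Camera axes: x right, y down, z forward; pixel columns grow to the right and rows downward; lengths in m; the calibration is good to about 2 mm. A picture is of the moment at which its call begins: read the wrist's pose just before it. camera_model takes no time and is no camera call.
- bot.job_done(): hands the job in, once; it reports no verdict.
Trained networks look in the newest picture that a camera, given by its name, has taken for a name from the list of things; names that differ only in an ending like _2 or _b are one class to them, and where a whole thing is asked for, a point or a joint stands for the part that bears it (a point fixed in the world has none). Each returns a list of dicts, best first, with "p" (0 to 1); they miss things now and then, are a little off and sometimes report something else, mostly with a low value. They report only what shows in the picture. A call takes as long as a camera call. They do not tell look-alikes from the thing itself.
- bot.spot_in(name, camera): "box" ([left, top, right, bottom] in pixels, round what is visible of it).
- bot.masks_of(name, camera): "mask" (384x512 bool, what is visible of it) and "box" ([left, top, right, bottom] in pixels, round what is visible of it).
The state is a dict: "clock": time; "qpos": joint angles; "qd": joint speeds; "joint_efforts": joint torques, N m; "position": TCP position; "tool_rot": TCP orientation; "force": force on the tool from outside, world axes, zero at the start; "moment": the same for the moment, N m; "grip_width": finger opening in m.
Only numpy, scipy, OpenCV 4.12 (cv2) and the standard library are available. Lean on these libraries where they do the work, as an engineer would, in place of code of your own. Each camera call takes 0.05 s, during which the arm holds its last target.

## Working session

There is one attempt and no reset: what is moved stays moved. The work goes in short steps, Python scripts to look and compute and a tool call to move; the robot and the scene stay as the last step left them, time stands still between calls to the robot, and variables do not carry over. Pictures are saved under pics/ and viewed, and the job is handed in when it is done.

Besides the shell and the picture viewer there is one more tool, called after "Call:" as name(argument=value, ...), one argument or row to a line, values as JSON. arm_command: Moves the arm, as the interface text tells. Its arguments: {"type":"object","properties":{"moves":{"type":"array"},"squeeze":{"type":"number"}},"required":["moves"]}

```bash
mkdir -p pics; python3 - <<'E'
from workcell import bot
import cv2,numpy as np
np.set_printoptions(precision=4,suppress=True)
print(bot.observe())
for n in ["scene","top","wrist"]:
    im,d=bot.grab_frame(n); cv2.imwrite(f"pics/{n}0.png",im[:,:,::-1]); np.save(f"{n}0.npy",d)
    print(n,bot.camera_model(n))
print(bot.observe()["clock"])
E
```

```text
{'clock': 0.0, 'qpos': array([-1.3032,  0.522 , -0.0363,  1.6   ,  0.0212,  1.0211, -0.1128]), 'qd': array([-0.0011,  0.0006, -0.0011,  0.0016,  0.0011,  0.0019, -0.001 ]), 'joint_efforts': array([  0.0001, -92.7098,   1.9799, -36.9952,   0.0178,   0.008 ,
         0.    ]), 'position': array([0.2071, 0.5894, 0.2308]), 'tool_rot': array([-1.5709,  0.0011,  1.233 ]), 'force': array([ 0.1301,  0.2681, -0.5481]), 'moment': array([ 0.0626, -0.009 ,  0.0219]), 'grip_width': 0.08566317281505752}
scene {'vfov': 47.90064544379817, 'cx': 250.1835591124771, 'cy': 195.22643585307662, 'extrinsics': array([[-0.6495,  0.6376, -0.4142,  0.8581],
       [ 0.7603,  0.5373, -0.3651,  0.3122],
       [-0.0103, -0.5521, -0.8337,  0.8044],
       [ 0.    ,  0.    ,  0.    ,  1.    ]])}
top {'vfov': 53.90206246146469, 'cx': 256.8123814938141, 'cy': 192.41272073900848, 'extrinsics': array([[ 0.0232, -0.9946,  0.1013,  0.3818],
       [-0.9996, -0.0216,  0.0163,  0.0025],
       [-0.014 , -0.1017, -0.9947,  0.9328],
       [ 0.    ,  0.    ,  0.    ,  1.    ]])}
wrist {'vfov': 62.065029044502545, 'cx': 258.4458188114995, 'cy': 191.7283919982636, 'mount': array([[ 1.    ,  0.0003,  0.0005,  0.    ],
       [-0.0004, -0.3257,  0.9455, -0.1431],
       [ 0.0005, -0.9455, -0.3257,  0.0836],
       [ 0.    ,  0.    ,  0.    ,  1.    ]])}
0.15
```

View pictures.

View pics/scene0.png

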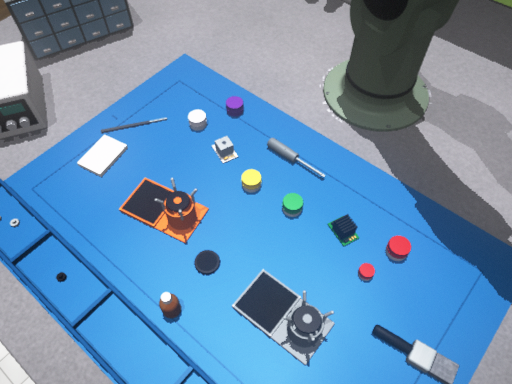

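View pics/top0.png

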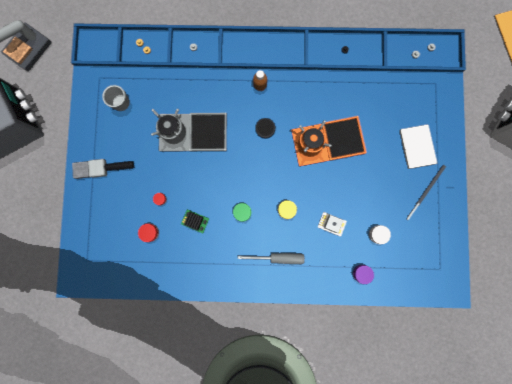

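View pics/wrist0.png

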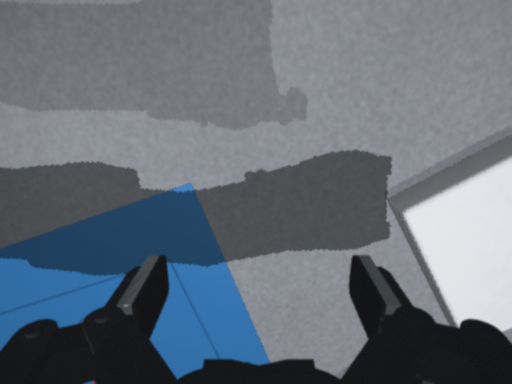

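```bash
cat > h.py <<'E'
from workcell import bot
import cv2,numpy as np
from scipy.spatial.transform import Rotation as Ro
np.set_printoptions(precision=4,suppress=True)
def toolT():
    s=bot.observe(); T=np.eye(4); T[:3,:3]=Ro.from_euler('xyz',s['tool_rot']).as_matrix(); T[:3,3]=s['position']; return T
def cam(n):
    m=bot.camera_model(n); f=192/np.tan(np.radians(m['vfov']/2))
    E=m['extrinsics'] if 'extrinsics' in m else toolT()@m['mount']
    return f,m['cx'],m['cy'],np.array(E)
def cloud(n,d,E=None):
    f,cx,cy,E0=cam(n); E=E0 if E is None else E
    v,u=np.mgrid[:384,:512]; P=np.stack([(u-cx)/f*d,(v-cy)/f*d,d],-1)
    W=P@E[:3,:3].T+E[:3,3]; W[d==0]=np.nan; return W
E
python3 - <<'E'
from h import *
import pickle
names="heatsink_board_mid can_board_mid white_tin_mid red_tin_mid yellow_tin_mid green_tin_mid orange_caddy grey_caddy".split()
out={}
for c in ["top","scene"]:
    d=np.load(c+"0.npy"); W=cloud(c,d)
    print(c,"bench z", np.nanmedian(W[:,:,2][(np.load(c+'0.npy')>0)]))
    for n in names:
        r=bot.masks_of(n,c); out[c,n]=r
        for k in r:
            if k['p']<.2: continue
            P=W[k['mask']]; P=P[~np.isnan(P[:,0])]
            top=np.percentile(P[:,2],95) if len(P) else 0; Q=P[P[:,2]>top-.006]
            print(c,n,round(k['p'],2),np.round(k['box']),k['mask'].sum(),'med',np.median(P,0),'ztop',top, 'c',Q.mean(0), 'ext',np.ptp(Q,axis=0))
pickle.dump(out,open('m.pkl','wb')); print(bot.observe()['clock'])
E
```

```text
top bench z 0.0005940525481344938
top heatsink_board_mid 0.67 [183. 210. 207. 234.] 408 med [0.402  0.1658 0.0206] ztop 0.03561984766336421 c [0.4027 0.17   0.0337] ext [0.0399 0.0424 0.0091]
top can_board_mid 0.64 [320. 214. 342. 237.] 415 med [ 0.4024 -0.16    0.0279] ztop 0.03553393690956499 c [ 0.403  -0.1658  0.0335] ext [0.0398 0.0404 0.0077]
top white_tin_mid 0.9 [352. 268. 370. 286.] 349 med [ 0.2866 -0.2358  0.0287] ztop 0.031783548279817525 c [ 0.2863 -0.238   0.0292] ext [0.0418 0.0433 0.0079]
top white_tin_mid 0.83 [368. 226. 390. 244.] 309 med [ 0.3793 -0.2741  0.0292] ztop 0.03182537808443332 c [ 0.38   -0.2768  0.0294] ext [0.0403 0.0421 0.008 ]
top red_tin_mid 0.69 [137. 224. 156. 240.] 318 med [0.371  0.2754 0.0295] ztop 0.032073228442488236 c [0.3718 0.2787 0.0299] ext [0.0408 0.0423 0.0081]
top red_tin_mid 0.61 [157. 193. 166. 204.] 105 med [0.4536 0.254  0.0206] ztop 0.02321597251202893 c [0.4546 0.255  0.0208] ext [0.0222 0.026  0.008 ]
top yellow_tin_mid 0.63 [279. 202. 295. 220.] 264 med [ 0.4331 -0.0536  0.0296] ztop 0.0323337401875665 c [ 0.4344 -0.0549  0.02
[... 1726 characters left out ...]
013431737642 c [0.4556 0.2564 0.02  ] ext [0.0293 0.0284 0.007 ]
scene yellow_tin_mid 0.74 [242. 172. 262. 194.] 344 med [ 0.4415 -0.0526  0.029 ] ztop 0.03167142939798188 c [ 0.4366 -0.0555  0.0296] ext [0.0422 0.0422 0.0073]
scene green_tin_mid 0.76 [282. 191. 307. 216.] 420 med [0.4317 0.0559 0.0289] ztop 0.03179759351051739 c [0.4272 0.0527 0.0297] ext [0.0438 0.043  0.0078]
scene orange_caddy 0.73 [121. 176. 206. 241.] 3159 med [ 0.6169 -0.1343  0.0074] ztop 0.07492422192982381 c [ 0.6009 -0.1111  0.0759] ext [0.0678 0.0683 0.0284]
scene grey_caddy 0.58 [231. 271. 337. 366.] 4776 med [0.6331 0.1887 0.0071] ztop 0.07498045370057053 c [0.6244 0.2303 0.0766] ext [0.0627 0.0618 0.0289]
0.95
```

```bash
cat > fit.py <<'E'
from h import *
import pickle
out=pickle.load(open('m.pkl','rb'))
for n in ["heatsink_board_mid","can_board_mid","orange_caddy","grey_caddy"]:
    allc=[]
    for c in ["top","scene"]:
        W=cloud(c,np.load(c+"0.npy")); k=out[c,n][0]
        m=cv2.dilate(k['mask'].astype(np.uint8),np.ones((7,7)))>0
        P=W[m]; P=P[~np.isnan(P[:,0])]
        if 'board' in n:
            for nm,lo,hi in(('heat',.028,.045),('board',.003,.045)):
                Q=P[(P[:,2]>lo)&(P[:,2]<hi)]
                print(c,n,nm,cv2.minAreaRect((Q[:,:2]*1000).astype(np.float32)))
        else:
            Q=P[(P[:,2]>.0035)&(P[:,2]<.013)]
            print(c,n,'deck',cv2.minAreaRect((Q[:,:2]*1000).astype(np.float32)))
            Q=P[(P[:,2]>.07)&(P[:,2]<.078)]
            Q=Q[np.linalg.norm(Q[:,:2]-np.median(Q[:,:2],0),axis=1)<.025]
            print(c,n,'disc',Q.mean(0),cv2.minEnclosingCircle((Q[:,:2]*1000).astype(np.float32)))
            Q=P[(P[:,2]>.09)&(P[:,2]<.11)]
            print(c,n,'posts',len(Q),cv2.minAreaRect((Q[:,:2]*1000).astype(np.float32)))
E
python3 fit.py
python3 - <<'E'
import cv2
a=cv2.imread('pics/top0.png')[90:250,120:400]
cv2.imwrite('pics/topcrop.png',cv2.resize(a,None,fx=2.8,fy=2.8,interpolation=cv2.INTER_CUBIC))
E
```

```text
top heatsink_board_mid heat ((402.1959228515625, 169.90708923339844), (34.0234375, 33.749698638916016), 68.85435485839844)
top heatsink_board_mid board ((402.68994140625, 169.1455841064453), (78.4945068359375, 57.39512634277344), 68.44612884521484)
scene heatsink_board_mid heat ((402.4075927734375, 168.68174743652344), (35.510215759277344, 35.46876525878906), 70.58031463623047)
scene heatsink_board_mid board ((401.8231201171875, 169.1885223388672), (81.729736328125, 59.77770233154297), 53.406341552734375)
top can_board_mid heat ((402.9710693359375, -166.287353515625), (34.409610748291016, 33.07817077636719), 70.44596099853516)
top can_board_mid board ((400.2226257324219, -165.634033203125), (75.80450439453125, 55.90647506713867), 81.46302795410156)
scene can_board_mid heat ((404.1607666015625, -166.79827880859375), (35.50343704223633, 34.11899948120117), 68.09188079833984)
scene can_board_mid board ((400.5431213378906, -172.43060302734375), (83.32722473144531, 62.75859069824219), 51.98027801513672)
top orange_caddy deck ((610.7559814453125, -156.52481079101562), (118.00792694091797, 
[... 661 characters left out ...]
ddy deck ((628.1251831054688, 191.50567626953125), (194.2721405029297, 111.04442596435547), 87.99498748779297)
top grey_caddy disc [0.6241 0.2308 0.0741] ((625.15576171875, 230.93460083007812), 24.346210479736328)
top grey_caddy posts 40 ((623.947021484375, 230.44168090820312), (61.341304779052734, 60.237300872802734), 1.1507408618927002)
scene grey_caddy deck ((623.5884399414062, 180.37692260742188), (109.90301513671875, 183.12405395507812), 4.597843647003174)
scene grey_caddy disc [0.6249 0.2305 0.0737] ((624.6083374023438, 230.0794219970703), 23.94008445739746)
scene grey_caddy posts 72 ((625.0387573242188, 230.23818969726562), (61.489219665527344, 61.406227111816406), 1.6210163831710815)
```

View pics/topcrop.png

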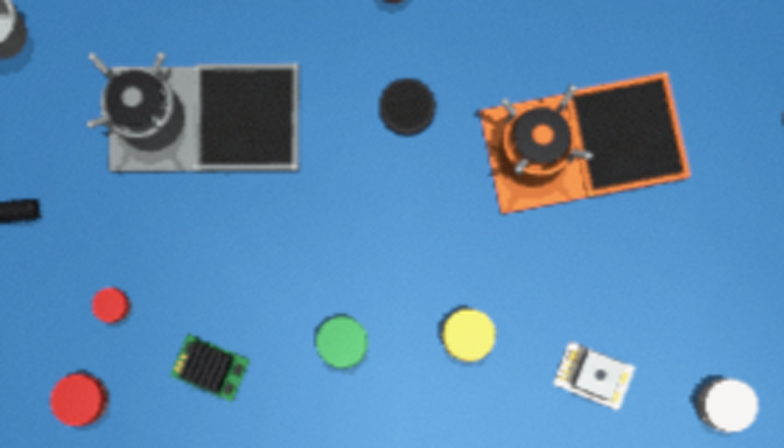

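```bash
python3 - <<'E'
from h import *
well={'o':np.array([.5995,-.111]),'g':np.array([.6245,.2305])}
yaw0={'o':.218,'g':.025}
for c in ["top","scene"]:
    im=cv2.imread(f'pics/{c}0.png'); d=np.load(c+'0.npy'); W=cloud(c,d)
    f,cx,cy,E=cam(c)
    dark=(im.max(2)<70)
    for k in well:
        y=yaw0[k]; b=well[k]-.086*np.array([-np.sin(y),np.cos(y)])
        m=dark&(np.hypot(W[...,0]-b[0],W[...,1]-b[1])<.062)&(W[...,2]<.012)
        n,l,s,_=cv2.connectedComponentsWithStats(m.astype(np.uint8)); i=1+np.argmax(s[1:,4])
        v,u=np.nonzero(l==i)
        r=np.stack([(u-cx)/f,(v-cy)/f,np.ones(len(u))],-1)@E[:3,:3].T; t=(.006-E[2,3])/r[:,2]; P=E[:3,3]+r*t[:,None]
        rc=cv2.minAreaRect((P[:,:2]*1000).astype(np.float32))
        print(c,k,len(u),'mean',P.mean(0),rc,'exp',b)
E
```

```text
top o 1003 mean [ 0.6189 -0.1962  0.006 ] ((618.9513549804688, -196.17271423339844), (82.50155639648438, 78.31543731689453), 12.530241012573242) exp [ 0.6181 -0.195 ]
top g 1049 mean [0.6286 0.1452 0.006 ] ((628.8023681640625, 145.47552490234375), (83.24365997314453, 78.41919708251953), 1.851226568222046) exp [0.6266 0.1445]
scene o 68 mean [ 0.6384 -0.1684  0.006 ] ((635.0765991210938, -168.7405242919922), (32.98467254638672, 26.629253387451172), 12.065329551696777) exp [ 0.6181 -0.195 ]Traceback (most recent call last):
  File "<stdin>", line 11, in <module>
    return _wrapfunc(a, 'argmax', axis=axis, out=out, **kwds)
    return bound(*args, **kwds)
ValueError: attempt to get argmax of an empty sequence
```

```bash
cat > go.py <<'E'
import sys
from h import *
x,y,z,yaw=map(float,sys.argv[1:5])
T=toolT(); s=bot.observe()
R=Ro.from_euler('xyz',[-np.pi/2,0,yaw]).as_matrix()
d=T[:3,:3].T@(np.array([x,y,z])-T[:3,3])*100
rv=Ro.from_matrix(T[:3,:3].T@R).as_rotvec()
print('t',round(s['clock'],2),'pos',s['position'],'yaw',round(s['tool_rot'][2],4),'w',round(s['grip_width'],4),'F',s['force'],'q',s['qpos'])
print('r',rv.round(3),'d',d.round(2),'rows',round(max(np.linalg.norm(d)/4.17,np.linalg.norm(rv)/.125),1))
E
python3 go.py .4025 .169 .13 -.358
```

```text
t 0.95 pos [0.2071 0.5897 0.2313] yaw 1.233 w 0.0853 F [0.1024 0.3294 0.3691] q [-1.3032  0.5214 -0.0363  1.5995  0.0212  1.0211 -0.1128]
r [-0.     1.591 -0.   ] d [-33.22  10.13 -32.38] rows 12.7
```

Call:
arm_command(
  moves=[
    {"ry": 1.59, "x": -33.2, "y": 10.1, "z": -32.4, "gripper": 0.4},
    {"ry": 1.59, "x": -33.2, "y": 10.1, "z": -32.4, "gripper": 0.4},
    {"ry": 1.59, "x": -33.2, "y": 10.1, "z": -32.4, "gripper": 0.4},
    {"ry": 1.59, "x": -33.2, "y": 10.1, "z": -32.4, "gripper": 0.4},
    {"ry": 1.59, "x": -33.2, "y": 10.1, "z": -32.4, "gripper": 0.4},
  ],
  squeeze=50,
)

```text
invalid input at $.moves[0]: expected keys rx, ry, rz, x, y, z, gripper
```

```bash
python3 go.py .4025 .169 .13 -.358
```

```text
t 0.95 pos [0.2071 0.5897 0.2313] yaw 1.233 w 0.0853 F [0.1024 0.3294 0.3691] q [-1.3032  0.5214 -0.0363  1.5995  0.0212  1.0211 -0.1128]
r [-0.     1.591 -0.   ] d [-33.22  10.13 -32.38] rows 12.7
```

Call:
arm_command(
  moves=[
    {"rx": 0, "ry": 1.59, "rz": 0, "x": -33.2, "y": 10.1, "z": -32.4, "gripper": 0.4},
    {"rx": 0, "ry": 1.59, "rz": 0, "x": -33.2, "y": 10.1, "z": -32.4, "gripper": 0.4},
    {"rx": 0, "ry": 1.59, "rz": 0, "x": -33.2, "y": 10.1, "z": -32.4, "gripper": 0.4},
    {"rx": 0, "ry": 1.59, "rz": 0, "x": -33.2, "y": 10.1, "z": -32.4, "gripper": 0.4},
    {"rx": 0, "ry": 1.59, "rz": 0, "x": -33.2, "y": 10.1, "z": -32.4, "gripper": 0.4},
  ],
  squeeze=50,
)

```text
clock: 1.37
position: [0.2934, 0.4033, 0.1868]
tool_rot: [-1.571, -0.0, 0.602]
force: [2.8, 0.5, -0.4]
grip_width: 0.0601
```

```bash
python3 go.py .4025 .169 .13 -.358
```

```text
t 1.37 pos [0.2934 0.4033 0.1868] yaw 0.6019 w 0.0601 F [ 2.7916  0.5407 -0.3725] q [-1.1632  0.3848  0.1318  1.9789 -0.0701  0.7816 -0.3894]
r [-0.    0.96  0.  ] d [ -4.28   5.67 -25.49] rows 7.7
```

Call:
arm_command(
  moves=[
    {"rx": 0, "ry": 0.96, "rz": 0, "x": -4.3, "y": 5.7, "z": -25.5, "gripper": 0.4},
    {"rx": 0, "ry": 0.96, "rz": 0, "x": -4.3, "y": 5.7, "z": -25.5, "gripper": 0.4},
    {"rx": 0, "ry": 0.96, "rz": 0, "x": -4.3, "y": 5.7, "z": -25.5, "gripper": 0.4},
    {"rx": 0, "ry": 0.96, "rz": 0, "x": -4.3, "y": 5.7, "z": -25.5, "gripper": 0.4},
    {"rx": 0, "ry": 0.96, "rz": 0, "x": -4.3, "y": 5.7, "z": -25.5, "gripper": 0.4},
  ],
)

```text
clock: 1.78
position: [0.3804, 0.2195, 0.1421]
tool_rot: [-1.57, -0.001, -0.023]
force: [1.7, 0.7, 0.4]
grip_width: 0.0595
```

```bash
python3 go.py .4025 .169 .12 -.358
```

```text
t 1.78 pos [0.3804 0.2195 0.1421] yaw -0.0228 w 0.0595 F [1.7281 0.6861 0.3605] q [-0.8995  0.389   0.3029  2.1674 -0.1989  0.6095 -0.4771]
r [-0.001  0.335  0.001] d [ 2.33  2.21 -5.  ] rows 2.7
```

Call:
arm_command(
  moves=[
    {"rx": 0, "ry": 0.335, "rz": 0, "x": 2.33, "y": 2.2, "z": -5.0, "gripper": 0.4},
    {"rx": 0, "ry": 0.335, "rz": 0, "x": 2.33, "y": 2.2, "z": -5.0, "gripper": 0.4},
    {"rx": 0, "ry": 0.335, "rz": 0, "x": 2.33, "y": 2.2, "z": -5.0, "gripper": 0.4},
    {"rx": 0, "ry": 0.335, "rz": 0, "x": 2.33, "y": 2.2, "z": -5.0, "gripper": 0.4},
  ],
)

```text
clock: 2.12
position: [0.4026, 0.1696, 0.1199]
tool_rot: [-1.572, 0.0, -0.359]
force: [-0.3, 0.1, 0.3]
grip_width: 0.0597
```

```bash
cat > wr.py <<'E'
import sys
from h import *
tag=sys.argv[1]; name=sys.argv[2] if len(sys.argv)>2 else None
E=cam('wrist')[3]
im,d=bot.grab_frame('wrist'); cv2.imwrite(f'pics/{tag}.png',im[:,:,::-1]); W=cloud('wrist',d,E)
if name:
    for k in bot.masks_of(name,'wrist'):
        if k['p']<.3: continue
        P=W[k['mask']]; P=P[~np.isnan(P[:,0])]; top=np.percentile(P[:,2],90)
        Q=P[P[:,2]>top-.004]
        print(k['p'],k['box'],'top',top,'mean',Q.mean(0),'rect',cv2.minAreaRect((Q[:,:2]*1000).astype(np.float32)),'circ',cv2.minEnclosingCircle((Q[:,:2]*1000).astype(np.float32)))
E
python3 wr.py w1 heatsink_board_mid; python3 go.py .4025 .169 .009 -.358
```

```text
0.62 [235.6, 154.5, 282.3, 219.7] top 0.034782572225843474 mean [0.4031 0.1692 0.0339] rect ((402.9631042480469, 168.58511352539062), (34.53508377075195, 33.81586456298828), 68.4004135131836) circ ((402.9986877441406, 168.41741943359375), 23.777301788330078)
t 2.22 pos [0.4023 0.1713 0.1203] yaw -0.3481 w 0.0596 F [-0.7102 -0.1851  0.3402] q [-0.8281  0.4406  0.3703  2.1902 -0.2965  0.5568 -0.5848]
r [-0.    0.01  0.  ] d [ 0.1  11.13 -0.21] rows 2.7
```

View pics/w1.png

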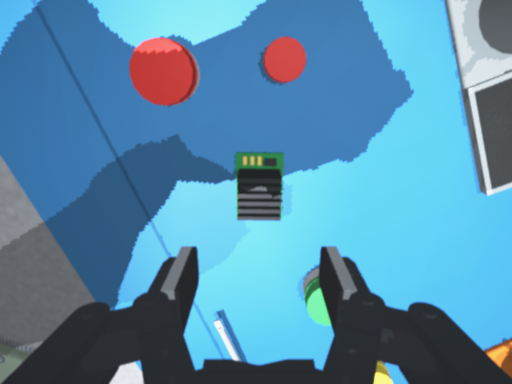

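Call:
arm_command(
  moves=[
    {"rx": 0, "ry": 0.012, "rz": 0, "x": 0.15, "y": 4.0, "z": -0.2, "gripper": 0.4},
    {"rx": 0, "ry": 0.012, "rz": 0, "x": 0.15, "y": 8.0, "z": -0.2, "gripper": 0.4},
    {"rx": 0, "ry": 0.012, "rz": 0, "x": 0.15, "y": 10.0, "z": -0.2, "gripper": 0.4},
    {"rx": 0, "ry": 0.012, "rz": 0, "x": 0.15, "y": 11.0, "z": -0.2, "gripper": 0.4},
    {"rx": 0, "ry": 0.012, "rz": 0, "x": 0.15, "y": 11.0, "z": -0.2, "gripper": 0.4},
  ],
)

```text
clock: 2.63
position: [0.4022, 0.1685, 0.0089]
tool_rot: [-1.572, 0.002, -0.361]
force: [-1.3, -0.2, -0.3]
grip_width: 0.0598
```

```bash
python3 go.py .403 .1687 .009 -.36
```

```text
t 2.63 pos [0.4022 0.1685 0.0089] yaw -0.3612 w 0.0598 F [-1.2681 -0.155  -0.2878] q [-0.6776  0.6663  0.1896  2.2286 -0.4334  0.2826 -0.4706]
r [ 0.001 -0.001 -0.002] d [ 0.07 -0.01  0.05] rows 0.0
```

Call:
arm_command(
  moves=[
    {"rx": 0, "ry": 0, "rz": 0, "x": 0, "y": 0, "z": 0, "gripper": -0.5},
    {"rx": 0, "ry": 0, "rz": 0, "x": 0, "y": 0, "z": 0, "gripper": -0.5},
    {"rx": 0, "ry": 0, "rz": 0, "x": 0, "y": 0, "z": 0, "gripper": -0.5},
    {"rx": 0, "ry": 0, "rz": 0, "x": 0, "y": 0, "z": 0, "gripper": -0.5},
  ],
)

```text
clock: 2.97
position: [0.4037, 0.1689, 0.0117]
tool_rot: [-1.569, -0.001, -0.363]
force: [-1.5, -1.3, 6.8]
grip_width: 0.0332
```

```bash
python3 go.py .6185 -.1957 .15 .218; python3 wr.py w2
```

```text
t 2.97 pos [0.4037 0.1689 0.0117] yaw -0.3631 w 0.0332 F [-1.4992 -1.2546  6.8141] q [-0.6798  0.6603  0.1931  2.2286 -0.4333  0.2844 -0.472 ]
r [-0.001 -0.581  0.002] d [ 33.05 -13.84 -26.43] rows 10.7
```

View pics/w2.png

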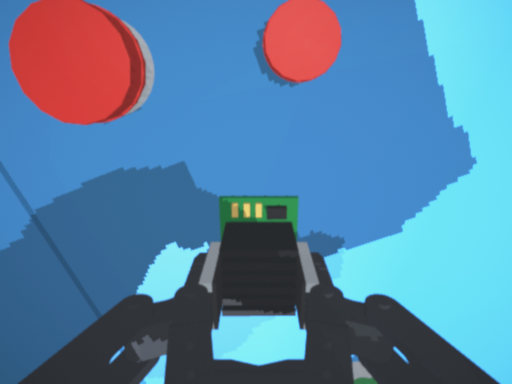

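Call:
arm_command(
  moves=[
    {"rx": 0, "ry": 0, "rz": 0, "x": 0, "y": -2.5, "z": 0, "gripper": -0.5},
    {"rx": 0, "ry": 0, "rz": 0, "x": 0, "y": -6.5, "z": 0, "gripper": -0.5},
    {"rx": 0, "ry": 0, "rz": 0, "x": 0, "y": -10.5, "z": 0, "gripper": -0.5},
    {"rx": 0, "ry": -0.1, "rz": 0, "x": 2.5, "y": -13.5, "z": -2.0, "gripper": -0.5},
    {"rx": 0, "ry": -0.2, "rz": 0, "x": 5.7, "y": -14.0, "z": -4.6, "gripper": -0.5},
  ],
)

```text
clock: 3.43
position: [0.4401, 0.1099, 0.1553]
tool_rot: [-1.566, -0.006, -0.152]
force: [2.4, 0.8, -0.4]
grip_width: 0.0327
```

```bash
python3 go.py .6185 -.1957 .15 .218
```

```text
t 3.43 pos [0.4401 0.1099 0.1553] yaw -0.1523 w 0.0327 F [ 2.3693  0.7804 -0.3508] q [-0.6694  0.3894  0.3731  2.1295 -0.2321  0.6529 -0.2897]
r [-0.003 -0.37   0.006] d [ 22.27   0.53 -27.5 ] rows 8.5
```

Call:
arm_command(
  moves=[
    {"rx": 0, "ry": -0.37, "rz": 0, "x": 22.3, "y": 0.5, "z": -27.5, "gripper": -0.5},
    {"rx": 0, "ry": -0.37, "rz": 0, "x": 22.3, "y": 0.5, "z": -27.5, "gripper": -0.5},
    {"rx": 0, "ry": -0.37, "rz": 0, "x": 22.3, "y": 0.5, "z": -27.5, "gripper": -0.5},
    {"rx": 0, "ry": -0.37, "rz": 0, "x": 22.3, "y": 0.5, "z": -27.5, "gripper": -0.5},
    {"rx": 0, "ry": -0.37, "rz": 0, "x": 22.3, "y": 0.5, "z": -27.5, "gripper": -0.5},
  ],
)

```text
clock: 3.85
position: [0.5384, -0.0681, 0.1488]
tool_rot: [-1.571, -0.002, 0.209]
force: [1.4, 1.3, -0.3]
grip_width: 0.0332
```

```bash
python3 go.py .6185 -.1957 .15 .218
```

```text
t 3.85 pos [ 0.5384 -0.0681  0.1488] yaw 0.2086 w 0.0332 F [ 1.3947  1.2559 -0.3041] q [-0.1777  0.5146  0.2658  1.9075 -0.1931  0.7417  0.4065]
r [ 0.    -0.009  0.002] d [  5.19  -0.1  -14.14] rows 3.6
```

Call:
arm_command(
  moves=[
    {"rx": 0, "ry": -0.01, "rz": 0, "x": 5.2, "y": -0.1, "z": -14.1, "gripper": -0.5},
    {"rx": 0, "ry": -0.01, "rz": 0, "x": 5.2, "y": -0.1, "z": -14.1, "gripper": -0.5},
    {"rx": 0, "ry": -0.01, "rz": 0, "x": 5.2, "y": -0.1, "z": -14.1, "gripper": -0.5},
    {"rx": 0, "ry": -0.01, "rz": 0, "x": 5.2, "y": -0.1, "z": -14.1, "gripper": -0.5},
    {"rx": 0, "ry": -0.01, "rz": 0, "x": 5.2, "y": -0.1, "z": -14.1, "gripper": -0.5},
  ],
)

```text
clock: 4.27
position: [0.6186, -0.1993, 0.1497]
tool_rot: [-1.575, -0.002, 0.211]
force: [-0.2, -0.7, -0.3]
grip_width: 0.0329
```

```bash
python3 go.py .6185 -.1957 .02 .218; python3 wr.py w3;python3 go.py .6185 -.1957 .02 .218;
```

```text
t 4.27 pos [ 0.6186 -0.1993  0.1497] yaw 0.2114 w 0.0329 F [-0.1742 -0.707  -0.2827] q [ 0.0495  0.6654  0.2635  1.6159 -0.2057  0.8843  0.601 ]
r [ 0.004 -0.007  0.002] d [ 0.05 12.97  0.41] rows 3.1
t 4.32 pos [ 0.6176 -0.1964  0.1494] yaw 0.213 w 0.0329 F [-0.4472 -0.052  -0.4554] q [ 0.0468  0.6638  0.2619  1.6198 -0.2059  0.8833  0.5994]
r [ 0.002 -0.005  0.001] d [ 0.09 12.93  0.07] rows 3.1
```

View pics/w3.png

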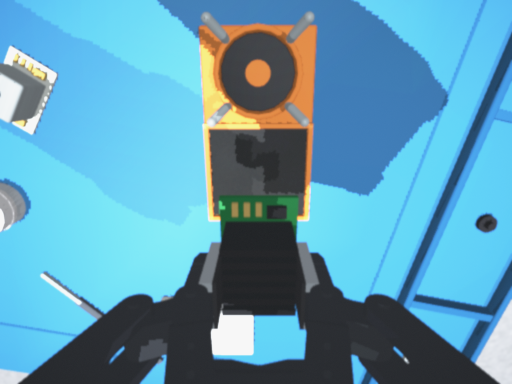

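Call:
arm_command(
  moves=[
    {"rx": 0, "ry": -0.005, "rz": 0, "x": 0.1, "y": 4.0, "z": 0, "gripper": -0.5},
    {"rx": 0, "ry": -0.005, "rz": 0, "x": 0.1, "y": 8.0, "z": 0, "gripper": -0.5},
    {"rx": 0, "ry": -0.005, "rz": 0, "x": 0.1, "y": 11.0, "z": 0, "gripper": -0.5},
    {"rx": 0, "ry": -0.005, "rz": 0, "x": 0.1, "y": 12.6, "z": 0, "gripper": -0.5},
    {"rx": 0, "ry": -0.005, "rz": 0, "x": 0.1, "y": 12.6, "z": 0, "gripper": -0.5},
  ],
)

```text
clock: 4.73
position: [0.6167, -0.1917, 0.0201]
tool_rot: [-1.569, 0.003, 0.222]
force: [-0.7, 0.8, -0.8]
grip_width: 0.033
```

```bash
python3 wr.py w4;python3 go.py .6185 -.1957 .0187 .218;
```

```text
t 4.78 pos [ 0.6176 -0.1922  0.0221] yaw 0.2219 w 0.0329 F [-0.1065 -0.447  -0.8505] q [ 0.0779  0.834   0.2052  1.6713 -0.2477  0.6632  0.6357]
r [-0.001  0.004 -0.001] d [ 0.01  0.34 -0.36] rows 0.1
```

View pics/w4.png

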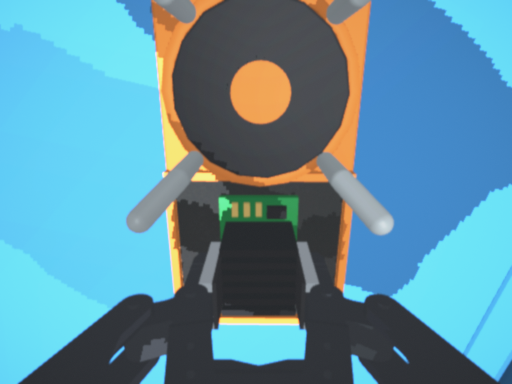

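Call:
arm_command(
  moves=[
    {"rx": 0, "ry": 0, "rz": 0, "x": 0, "y": 0.15, "z": -0.35, "gripper": -0.5},
    {"rx": 0, "ry": 0, "rz": 0, "x": 0, "y": 0.3, "z": -0.35, "gripper": -0.5},
    {"rx": 0, "ry": 0, "rz": 0, "x": 0, "y": 0.3, "z": -0.35, "gripper": 0.1},
    {"rx": 0, "ry": 0, "rz": 0, "x": 0, "y": 0.3, "z": -0.35, "gripper": 0.1},
    {"rx": 0, "ry": 0, "rz": 0, "x": 0, "y": 0.3, "z": -0.35, "gripper": 0.1},
  ],
)

```text
clock: 5.2
position: [0.6192, -0.1968, 0.0199]
tool_rot: [-1.571, -0.001, 0.221]
force: [-0.3, -0.0, -0.2]
grip_width: 0.0472
```

Call:
arm_command(
  moves=[
    {"rx": 0, "ry": 0, "rz": 0, "x": 0, "y": -2.0, "z": 0, "gripper": 0.1},
    {"rx": 0, "ry": 0, "rz": 0, "x": 0, "y": -6.0, "z": 0, "gripper": 0.1},
    {"rx": 0, "ry": 0, "rz": 0, "x": 0, "y": -10.0, "z": 0, "gripper": 0.3},
    {"rx": 0, "ry": 0, "rz": 0, "x": 0, "y": -13.0, "z": 0, "gripper": 0.4},
  ],
)

```text
clock: 5.53
position: [0.6192, -0.1972, 0.1524]
tool_rot: [-1.572, -0.002, 0.22]
force: [0.2, 0.1, 0.2]
grip_width: 0.0595
```

```bash
python3 wr.py w5;python3 go.py .3805 -.277 .11 .218;
```

```text
t 5.58 pos [ 0.6214 -0.198   0.1577] yaw 0.22 w 0.0598 F [ 3.673  -0.5061  6.8291] q [ 0.0483  0.6567  0.2634  1.608  -0.2053  0.8955  0.6066]
r [0.004 0.002 0.008] d [-25.27   4.59  -2.43] rows 6.2
```

View pics/w5.png

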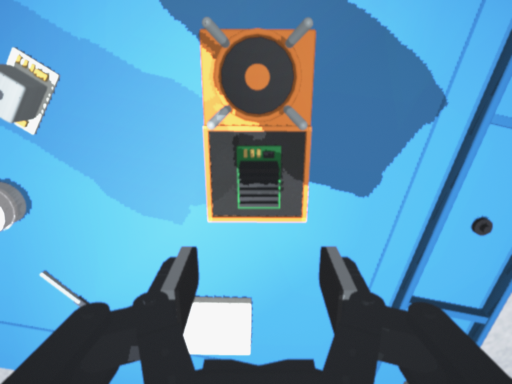

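Call:
arm_command(
  moves=[
    {"rx": 0, "ry": 0, "rz": 0, "x": -25.3, "y": 4.6, "z": -2.4, "gripper": 0.4},
    {"rx": 0, "ry": 0, "rz": 0, "x": -25.3, "y": 4.6, "z": -2.4, "gripper": 0.4},
    {"rx": 0, "ry": 0, "rz": 0, "x": -25.3, "y": 4.6, "z": -2.4, "gripper": 0.4},
    {"rx": 0, "ry": 0, "rz": 0, "x": -25.3, "y": 4.6, "z": -2.4, "gripper": 0.4},
    {"rx": 0, "ry": 0, "rz": 0, "x": -25.3, "y": 4.6, "z": -2.4, "gripper": 0.4},
  ],
)

```text
clock: 6.0
position: [0.4222, -0.2605, 0.1121]
tool_rot: [-1.571, -0.001, 0.221]
force: [0.7, -0.8, -0.8]
grip_width: 0.0595
```

```bash
python3 go.py .3805 -.277 .11 .218;
```

```text
t 6.0 pos [ 0.4222 -0.2605  0.1121] yaw 0.221 w 0.0595 F [ 0.6984 -0.7747 -0.8066] q [ 0.2542  0.5123  0.2372  2.0476 -0.2045  0.6028  0.8521]
r [0.    0.003 0.001] d [-4.43  0.21 -0.7 ] rows 1.1
```

Call:
arm_command(
  moves=[
    {"rx": 0, "ry": 0, "rz": 0, "x": -3.0, "y": 0.2, "z": -0.5, "gripper": 0.4},
    {"rx": 0, "ry": 0, "rz": 0, "x": -4.4, "y": 0.2, "z": -0.7, "gripper": 0.4},
    {"rx": 0, "ry": 0, "rz": 0, "x": -4.4, "y": 0.2, "z": -0.7, "gripper": 0.4},
    {"rx": 0, "ry": 0, "rz": 0, "x": -4.4, "y": 0.2, "z": -0.7, "gripper": 0.4},
  ],
)

```text
clock: 6.33
position: [0.3829, -0.2772, 0.1104]
tool_rot: [-1.571, -0.001, 0.219]
force: [1.0, -0.7, -0.8]
grip_width: 0.0599
```

```bash
python3 wr.py w6 white_tin_mid; python3 go.py .3805 -.277 .01 .218;
```

```text
0.97 [226.5, 163.1, 286.4, 229.9] top 0.031148907899411993 mean [ 0.3805 -0.2783  0.0304] rect ((380.7968444824219, -278.98846435546875), (42.74222183227539, 42.926551818847656), 68.02755737304688) circ ((380.7687683105469, -279.2125549316406), 21.901315689086914)
0.95 [103.3, 90.8, 174.3, 153.6] top 0.031176209558099414 mean [ 0.2868 -0.2393  0.0303] rect ((286.4078369140625, -240.0338134765625), (43.31129837036133, 42.882198333740234), 11.217864036560059) circ ((286.3575134277344, -240.105224609375), 22.0891056060791)
t 6.43 pos [ 0.3839 -0.2766  0.1102] yaw 0.2216 w 0.0599 F [ 0.0183 -0.0704 -0.323 ] q [ 0.321   0.4872  0.232   2.1055 -0.202   0.5683  0.9192]
r [0.    0.004 0.001] d [-0.35 10.02  0.04] rows 2.4
```

View pics/w6.png

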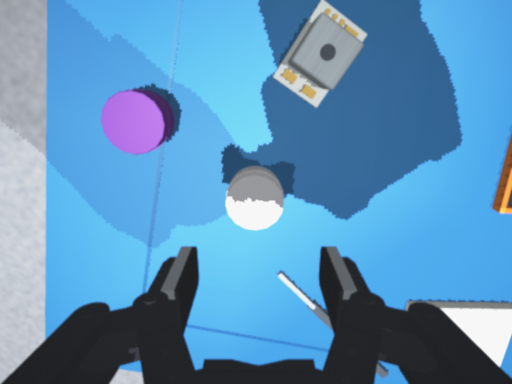

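Call:
arm_command(
  moves=[
    {"rx": 0, "ry": 0, "rz": 0, "x": -0.35, "y": 3.5, "z": -0.1, "gripper": 0.4},
    {"rx": 0, "ry": 0, "rz": 0, "x": -0.35, "y": 7.0, "z": -0.1, "gripper": 0.4},
    {"rx": 0, "ry": 0, "rz": 0, "x": -0.35, "y": 9.2, "z": -0.1, "gripper": 0.4},
    {"rx": 0, "ry": 0, "rz": 0, "x": -0.35, "y": 10.0, "z": -0.1, "gripper": 0.4},
    {"rx": 0, "ry": 0, "rz": 0, "x": -0.35, "y": 10.0, "z": -0.1, "gripper": 0.4},
  ],
)

```text
clock: 6.85
position: [0.3794, -0.2778, 0.0085]
tool_rot: [-1.569, 0.002, 0.222]
force: [-0.9, 0.3, 0.8]
grip_width: 0.0598
```

```bash
python3 go.py .3805 -.278 .010 .218;
```

```text
t 6.85 pos [ 0.3794 -0.2778  0.0085] yaw 0.2215 w 0.0598 F [-0.9155  0.271   0.8158] q [ 0.4024  0.6838  0.1372  2.1418 -0.2671  0.3343  0.9837]
r [-0.002  0.004 -0.002] d [ 0.11 -0.15 -0.04] rows 0.0
```

Call:
arm_command(
  moves=[
    {"rx": 0, "ry": 0, "rz": 0, "x": 0, "y": -0.1, "z": 0, "gripper": -0.3},
    {"rx": 0, "ry": 0, "rz": 0, "x": 0, "y": -0.1, "z": 0, "gripper": -0.3},
    {"rx": 0, "ry": 0, "rz": 0, "x": 0, "y": -0.1, "z": 0, "gripper": -0.3},
    {"rx": 0, "ry": 0, "rz": 0, "x": 0, "y": -0.1, "z": 0, "gripper": -0.3},
  ],
)

```text
clock: 7.18
position: [0.3803, -0.2789, 0.0123]
tool_rot: [-1.572, -0.002, 0.221]
force: [-0.5, 2.2, 13.4]
grip_width: 0.042
```

```bash
python3 go.py .5995 -.111 .17 .218;
```

```text
t 7.18 pos [ 0.3803 -0.2789  0.0123] yaw 0.2209 w 0.042 F [-0.5043  2.2206 13.4096] q [ 0.4014  0.6757  0.1397  2.1421 -0.2665  0.3373  0.9835]
r [0.002 0.003 0.002] d [ 25.09 -15.74  11.55] rows 7.6
```

Call:
arm_command(
  moves=[
    {"rx": 0, "ry": 0, "rz": 0, "x": 0, "y": -2.5, "z": 0, "gripper": -0.3},
    {"rx": 0, "ry": 0, "rz": 0, "x": 0, "y": -6.5, "z": 0, "gripper": -0.3},
    {"rx": 0, "ry": 0, "rz": 0, "x": 0, "y": -10.5, "z": 0, "gripper": -0.3},
    {"rx": 0, "ry": 0, "rz": 0, "x": 2.5, "y": -13.5, "z": 1.1, "gripper": -0.3},
    {"rx": 0, "ry": 0, "rz": 0, "x": 6.0, "y": -15.3, "z": 2.7, "gripper": -0.3},
  ],
)

```text
clock: 7.6
position: [0.4311, -0.2415, 0.1682]
tool_rot: [-1.574, -0.003, 0.215]
force: [2.5, -1.4, -1.3]
grip_width: 0.0419
```

```bash
python3 go.py .5995 -.111 .16 .218;
```

```text
t 7.6 pos [ 0.4311 -0.2415  0.1682] yaw 0.2153 w 0.0419 F [ 2.4508 -1.3724 -1.3361] q [ 0.1697  0.4162  0.2858  2.0161 -0.1717  0.7271  0.7759]
r [ 0.003 -0.003  0.003] d [19.23  0.86  9.15] rows 5.1
```

Call:
arm_command(
  moves=[
    {"rx": 0, "ry": 0, "rz": 0, "x": 3.8, "y": 0.9, "z": 1.8, "gripper": -0.3},
    {"rx": 0, "ry": 0, "rz": 0, "x": 7.6, "y": 0.9, "z": 3.6, "gripper": -0.3},
    {"rx": 0, "ry": 0, "rz": 0, "x": 11.4, "y": 0.9, "z": 5.4, "gripper": -0.3},
    {"rx": 0, "ry": 0, "rz": 0, "x": 15.2, "y": 0.9, "z": 7.2, "gripper": -0.3},
    {"rx": 0, "ry": 0, "rz": 0, "x": 18.0, "y": 0.9, "z": 8.6, "gripper": -0.3},
  ],
)

```text
clock: 8.02
position: [0.5906, -0.1134, 0.1556]
tool_rot: [-1.571, -0.002, 0.222]
force: [-0.5, -0.4, -1.5]
grip_width: 0.0417
```

Call:
arm_command(
  moves=[
    {"rx": 0, "ry": 0, "rz": 0, "x": 1.2, "y": 0, "z": 0.5, "gripper": -0.3},
    {"rx": 0, "ry": 0, "rz": 0, "x": 1.2, "y": 0, "z": 0.5, "gripper": -0.3},
    {"rx": 0, "ry": 0, "rz": 0, "x": 1.2, "y": 0, "z": 0.5, "gripper": -0.3},
  ],
)

```text
clock: 8.27
position: [0.5988, -0.1085, 0.155]
tool_rot: [-1.571, -0.0, 0.221]
force: [0.2, -0.8, -2.1]
grip_width: 0.0418
```

```bash
python3 wr.py w7; python3 go.py .5995 -.111 .0875 .218;
```

```text
t 8.32 pos [ 0.5983 -0.1095  0.1551] yaw 0.22 w 0.0419 F [ 0.7825 -0.4357 -1.494 ] q [-0.0956  0.5992  0.2631  1.7268 -0.1973  0.8415  0.4757]
r [ 0.001  0.002 -0.   ] d [ 0.09  6.76 -0.17] rows 1.6
```

View pics/w7.png

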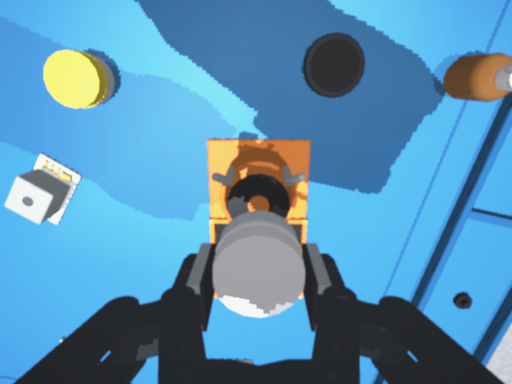

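Call:
arm_command(
  moves=[
    {"rx": 0, "ry": 0, "rz": 0, "x": 0.1, "y": 2.0, "z": -0.15, "gripper": -0.3},
    {"rx": 0, "ry": 0, "rz": 0, "x": 0.1, "y": 4.0, "z": -0.15, "gripper": -0.3},
    {"rx": 0, "ry": 0, "rz": 0, "x": 0.1, "y": 4.0, "z": -0.15, "gripper": -0.3},
    {"rx": 0, "ry": 0, "rz": 0, "x": 0.1, "y": 4.0, "z": -0.15, "gripper": -0.3},
  ],
)

```text
clock: 8.65
position: [0.5991, -0.111, 0.1147]
tool_rot: [-1.571, 0.002, 0.219]
force: [0.2, 0.1, -1.0]
grip_width: 0.0422
```

```bash
python3 go.py .5995 -.111 .0875 .218; python3 wr.py w8;  python3 go.py .5995 -.111 .0875 .218; 
```

```text
t 8.65 pos [ 0.5991 -0.111   0.1147] yaw 0.219 w 0.0422 F [ 0.22    0.1231 -0.962 ] q [-0.0798  0.6547  0.2449  1.7477 -0.2139  0.7667  0.4903]
r [-0.     0.001 -0.002] d [ 0.04  2.72 -0.01] rows 0.7
t 8.7 pos [ 0.5999 -0.1109  0.1156] yaw 0.2192 w 0.0423 F [ 0.1186 -0.5502 -1.1759] q [-0.0802  0.6538  0.2451  1.7468 -0.2139  0.7669  0.4902]
r [0.    0.001 0.   ] d [-0.04  2.81  0.  ] rows 0.7
```

View pics/w8.png

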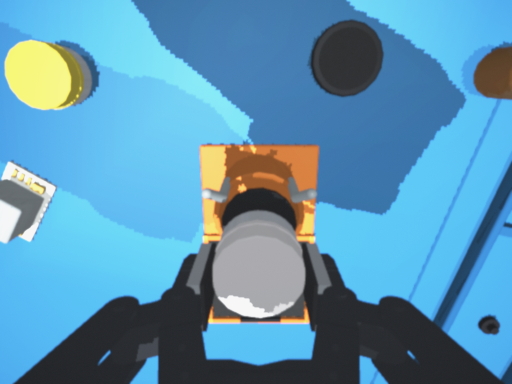

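Call:
arm_command(
  moves=[
    {"rx": 0, "ry": 0, "rz": 0, "x": 0, "y": 1.3, "z": 0, "gripper": -0.3},
    {"rx": 0, "ry": 0, "rz": 0, "x": 0, "y": 2.4, "z": 0, "gripper": -0.3},
    {"rx": 0, "ry": 0, "rz": 0, "x": 0, "y": 2.7, "z": 0, "gripper": -0.3},
    {"rx": 0, "ry": 0, "rz": 0, "x": 0, "y": 2.7, "z": 0, "gripper": -0.3},
  ],
)

```text
clock: 9.03
position: [0.5995, -0.1099, 0.0865]
tool_rot: [-1.57, 0.002, 0.221]
force: [-0.1, -0.4, -1.5]
grip_width: 0.0419
```

```bash
python3 go.py .5995 -.111 .0875 .218; python3 - <<'E'
from h import *
for c in ["top","scene"]:
    im,d=bot.grab_frame(c); cv2.imwrite(f'pics/{c}1.png',im[:,:,::-1])
a=cv2.imread('pics/scene1.png')[130:280,90:290]; cv2.imwrite('pics/scene1c.png',cv2.resize(a,None,fx=3.8,fy=3.8,interpolation=cv2.INTER_CUBIC))
E
```

```text
t 9.03 pos [ 0.5995 -0.1099  0.0865] yaw 0.2206 w 0.0419 F [-0.0797 -0.4114 -1.5233] q [-0.0717  0.6947  0.2307  1.7603 -0.2253  0.7142  0.4992]
r [-0.     0.003 -0.002] d [-0.03 -0.1  -0.11] rows 0.0
```

View pics/scene1c.png

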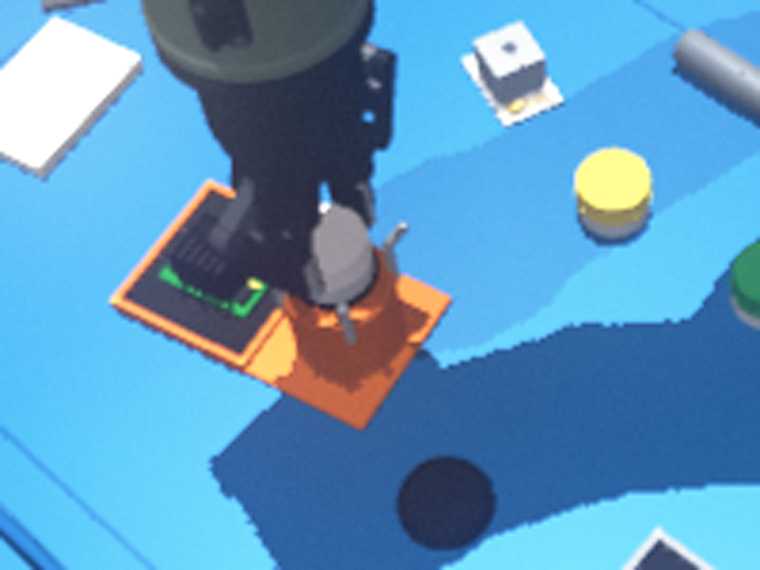

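Call:
arm_command(
  moves=[
    {"rx": 0, "ry": 0, "rz": 0, "x": 0, "y": 0, "z": 0, "gripper": 0.3},
    {"rx": 0, "ry": 0, "rz": 0, "x": 0, "y": 0, "z": 0, "gripper": 0.3},
    {"rx": 0, "ry": 0, "rz": 0, "x": 0, "y": 0, "z": 0, "gripper": 0.3},
    {"rx": 0, "ry": 0, "rz": 0, "x": 0, "y": 0, "z": 0, "gripper": 0.3},
    {"rx": 0, "ry": 0, "rz": 0, "x": 0, "y": 0, "z": 0, "gripper": 0.3},
  ],
)

```text
clock: 9.55
position: [0.6003, -0.11, 0.0878]
tool_rot: [-1.571, -0.0, 0.221]
force: [-0.3, -0.0, 0.1]
grip_width: 0.0559
```

Call:
arm_command(
  moves=[
    {"rx": 0, "ry": 0, "rz": 0, "x": 0, "y": -1.0, "z": 0, "gripper": 0.3},
    {"rx": 0, "ry": 0, "rz": 0, "x": 0, "y": -3.0, "z": 0, "gripper": 0.3},
    {"rx": 0, "ry": 0, "rz": 0, "x": 0, "y": -6.0, "z": 0, "gripper": 0.3},
    {"rx": 0, "ry": 0, "rz": 0, "x": 0, "y": -8.5, "z": 0, "gripper": 0.4},
  ],
)

```text
clock: 9.88
position: [0.6001, -0.1102, 0.1747]
tool_rot: [-1.571, -0.0, 0.22]
force: [0.8, -0.5, 0.5]
grip_width: 0.0598
```

```bash
python3 wr.py w9 white_tin_mid; python3 go.py .373 .2787 .16 .218; 
```

```text
0.65 [234.4, 162.5, 286.8, 222.1] top 0.08040908922011893 mean [ 0.6008 -0.1095  0.0796] rect ((600.8883056640625, -110.0849609375), (41.80145263671875, 42.77293014526367), 68.65117645263672) circ ((600.927490234375, -110.37578582763672), 21.70191764831543)
t 9.98 pos [ 0.602  -0.1105  0.1772] yaw 0.2202 w 0.0597 F [ 0.5209 -0.0231  0.0635] q [-0.1003  0.5746  0.2722  1.7044 -0.1907  0.8823  0.4712]
r [0.002 0.002 0.006] d [-13.86   1.56  42.99] rows 10.8
```

View pics/w9.png

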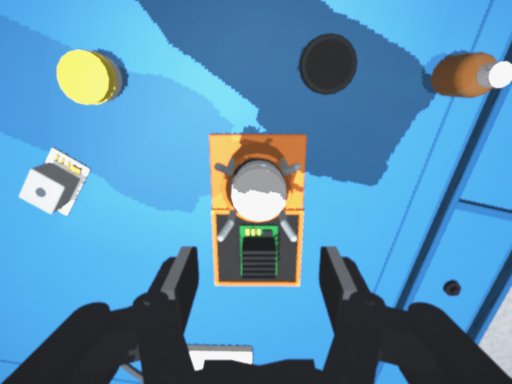

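Call:
arm_command(
  moves=[
    {"rx": 0, "ry": 0, "rz": 0, "x": -13.9, "y": 1.6, "z": 43.0, "gripper": 0.4},
    {"rx": 0, "ry": 0, "rz": 0, "x": -13.9, "y": 1.6, "z": 43.0, "gripper": 0.4},
    {"rx": 0, "ry": 0, "rz": 0, "x": -13.9, "y": 1.6, "z": 43.0, "gripper": 0.4},
    {"rx": 0, "ry": 0, "rz": 0, "x": -13.9, "y": 1.6, "z": 43.0, "gripper": 0.4},
    {"rx": 0, "ry": 0, "rz": 0, "x": -13.9, "y": 1.6, "z": 43.0, "gripper": 0.4},
  ],
)

```text
clock: 10.4
position: [0.4931, 0.0706, 0.1655]
tool_rot: [-1.571, -0.0, 0.22]
force: [2.1, 1.2, -0.2]
grip_width: 0.0596
```

```bash
python3 go.py .373 .2787 .12 .218; 
```

```text
t 10.4 pos [0.4931 0.0706 0.1655] yaw 0.2201 w 0.0596 F [ 2.0875  1.1867 -0.1607] q [-0.4654  0.4263  0.2662  2.0046 -0.164   0.7303  0.1207]
r [-0.     0.002  0.   ] d [-7.17  4.55 22.93] rows 5.9
```

Call:
arm_command(
  moves=[
    {"rx": 0, "ry": 0, "rz": 0, "x": -7.2, "y": 4.5, "z": 22.9, "gripper": 0.4},
    {"rx": 0, "ry": 0, "rz": 0, "x": -7.2, "y": 4.5, "z": 22.9, "gripper": 0.4},
    {"rx": 0, "ry": 0, "rz": 0, "x": -7.2, "y": 4.5, "z": 22.9, "gripper": 0.4},
    {"rx": 0, "ry": 0, "rz": 0, "x": -7.2, "y": 4.5, "z": 22.9, "gripper": 0.4},
    {"rx": 0, "ry": 0, "rz": 0, "x": -7.2, "y": 4.5, "z": 22.9, "gripper": 0.4},
  ],
)

```text
clock: 10.82
position: [0.3905, 0.248, 0.127]
tool_rot: [-1.57, -0.001, 0.22]
force: [2.3, 1.4, -0.2]
grip_width: 0.06
```

```bash
python3 go.py .373 .2787 .12 .218; 
```

```text
t 10.82 pos [0.3905 0.248  0.127 ] yaw 0.2203 w 0.06 F [ 2.2714  1.3653 -0.1674] q [-0.8738  0.4421  0.2308  2.12   -0.1754  0.5963 -0.2987]
r [-0.     0.002  0.001] d [-1.03  0.7   3.38] rows 0.9
```

Call:
arm_command(
  moves=[
    {"rx": 0, "ry": 0, "rz": 0, "x": -0.8, "y": 0.7, "z": 2.6, "gripper": 0.4},
    {"rx": 0, "ry": 0, "rz": 0, "x": -1.0, "y": 0.7, "z": 3.4, "gripper": 0.4},
    {"rx": 0, "ry": 0, "rz": 0, "x": -1.0, "y": 0.7, "z": 3.4, "gripper": 0.4},
    {"rx": 0, "ry": 0, "rz": 0, "x": -1.0, "y": 0.7, "z": 3.4, "gripper": 0.4},
  ],
)

```text
clock: 11.15
position: [0.3748, 0.2772, 0.1201]
tool_rot: [-1.571, -0.0, 0.221]
force: [-1.1, -1.2, -0.6]
grip_width: 0.0599
```

```bash
python3 wr.py w10 red_tin_mid; python3 go.py .373 .2787 .010 .218; 
```

```text
0.89 [230.0, 160.7, 281.3, 221.4] top 0.031152932909974618 mean [0.3719 0.2788 0.0304] rect ((372.16845703125, 278.07757568359375), (42.87382125854492, 43.08367919921875), 81.60228729248047) circ ((372.06915283203125, 277.9892578125), 21.915163040161133)
0.64 [322.8, 209.4, 364.5, 253.1] top 0.021487549859442828 mean [0.4544 0.257  0.0207] rect ((454.9850158691406, 256.5848083496094), (28.486658096313477, 29.907316207885742), 68.55438232421875) circ ((455.0636901855469, 256.1434631347656), 15.201226234436035)
t 11.25 pos [0.3754 0.2764 0.1202] yaw 0.2188 w 0.0598 F [ 0.4708 -0.7886 -0.4848] q [-0.9384  0.4592  0.2273  2.1156 -0.1813  0.5843 -0.3634]
r [0.    0.001 0.001] d [-0.19 11.02  0.28] rows 2.6
```

View pics/w10.png

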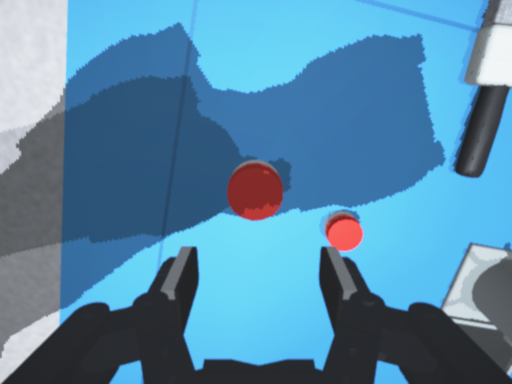

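Call:
arm_command(
  moves=[
    {"rx": 0, "ry": 0, "rz": 0, "x": -0.25, "y": 4.0, "z": 0.27, "gripper": 0.4},
    {"rx": 0, "ry": 0, "rz": 0, "x": -0.25, "y": 8.0, "z": 0.27, "gripper": 0.4},
    {"rx": 0, "ry": 0, "rz": 0, "x": -0.25, "y": 10.2, "z": 0.27, "gripper": 0.4},
    {"rx": 0, "ry": 0, "rz": 0, "x": -0.25, "y": 11.0, "z": 0.27, "gripper": 0.4},
    {"rx": 0, "ry": 0, "rz": 0, "x": -0.25, "y": 11.0, "z": 0.27, "gripper": 0.4},
  ],
)

```text
clock: 11.67
position: [0.3716, 0.2779, 0.0088]
tool_rot: [-1.572, 0.002, 0.218]
force: [0.4, -0.9, 0.8]
grip_width: 0.0595
```

```bash
python3 go.py .3723 .2785 .010 .218; 
```

```text
t 11.67 pos [0.3716 0.2779 0.0088] yaw 0.2185 w 0.0595 F [ 0.4144 -0.9138  0.8188] q [-0.8669  0.6778  0.1275  2.1568 -0.2528  0.3233 -0.3085]
r [ 0.002  0.    -0.002] d [ 0.08 -0.12  0.04] rows 0.0
```

Call:
arm_command(
  moves=[
    {"rx": 0, "ry": 0, "rz": 0, "x": 0, "y": -0.1, "z": 0, "gripper": -0.3},
    {"rx": 0, "ry": 0, "rz": 0, "x": 0, "y": -0.1, "z": 0, "gripper": -0.3},
    {"rx": 0, "ry": 0, "rz": 0, "x": 0, "y": -0.1, "z": 0, "gripper": -0.3},
    {"rx": 0, "ry": 0, "rz": 0, "x": 0, "y": -0.1, "z": 0, "gripper": -0.3},
  ],
)

```text
clock: 12.0
position: [0.3724, 0.2798, 0.0125]
tool_rot: [-1.57, -0.002, 0.22]
force: [0.3, -3.8, 13.7]
grip_width: 0.0424
```

Call:
arm_command(
  moves=[
    {"rx": 0, "ry": 0, "rz": 0, "x": 0, "y": -2.5, "z": 0, "gripper": -0.3},
    {"rx": 0, "ry": 0, "rz": 0, "x": 0, "y": -6.5, "z": 0, "gripper": -0.3},
    {"rx": 0, "ry": 0, "rz": 0, "x": 0, "y": -10.5, "z": 0, "gripper": -0.3},
    {"rx": 0, "ry": 0, "rz": 0, "x": 1.0, "y": -13.5, "z": -2.5, "gripper": -0.3},
    {"rx": 0, "ry": 0, "rz": 0, "x": 2.0, "y": -15.3, "z": -6.0, "gripper": -0.3},
  ],
)

```text
clock: 12.42
position: [0.4047, 0.2276, 0.1682]
tool_rot: [-1.567, -0.005, 0.225]
force: [1.6, -0.2, -1.5]
grip_width: 0.0421
```

```bash
python3 go.py .600 -.1107 .163 .218; 
```

```text
t 12.42 pos [0.4047 0.2276 0.1682] yaw 0.2252 w 0.0421 F [ 1.597  -0.2457 -1.5356] q [-0.8546  0.3709  0.2715  2.0879 -0.1545  0.6952 -0.2571]
r [-0.003  0.007  0.005] d [ 11.47   0.45 -37.34] rows 9.4
```

Call:
arm_command(
  moves=[
    {"rx": 0, "ry": 0.007, "rz": 0, "x": 11.5, "y": 0.4, "z": -37.3, "gripper": -0.3},
    {"rx": 0, "ry": 0.007, "rz": 0, "x": 11.5, "y": 0.4, "z": -37.3, "gripper": -0.3},
    {"rx": 0, "ry": 0.007, "rz": 0, "x": 11.5, "y": 0.4, "z": -37.3, "gripper": -0.3},
    {"rx": 0, "ry": 0.007, "rz": 0, "x": 11.5, "y": 0.4, "z": -37.3, "gripper": -0.3},
    {"rx": 0, "ry": 0.007, "rz": 0, "x": 11.5, "y": 0.4, "z": -37.3, "gripper": -0.3},
  ],
)

```text
clock: 12.83
position: [0.5084, 0.0427, 0.1632]
tool_rot: [-1.57, -0.002, 0.214]
force: [1.0, 1.6, -2.3]
grip_width: 0.042
```

```bash
python3 go.py .600 -.1107 .163 .218; 
```

```text
t 12.83 pos [0.5084 0.0427 0.1632] yaw 0.2137 w 0.042 F [ 0.9502  1.5524 -2.2843] q [-0.4203  0.4493  0.2914  1.979  -0.1876  0.7366  0.1968]
r [-0.    -0.004  0.002] d [  5.7    0.02 -16.93] rows 4.3
```

Call:
arm_command(
  moves=[
    {"rx": 0, "ry": -0.004, "rz": 0, "x": 1.2, "y": 0, "z": -3.8, "gripper": -0.3},
    {"rx": 0, "ry": -0.004, "rz": 0, "x": 2.5, "y": 0, "z": -7.6, "gripper": -0.3},
    {"rx": 0, "ry": -0.004, "rz": 0, "x": 3.8, "y": 0, "z": -11.4, "gripper": -0.3},
    {"rx": 0, "ry": -0.004, "rz": 0, "x": 5.0, "y": 0, "z": -15.0, "gripper": -0.3},
    {"rx": 0, "ry": -0.004, "rz": 0, "x": 5.7, "y": 0, "z": -16.9, "gripper": -0.3},
  ],
)

```text
clock: 13.25
position: [0.6004, -0.1133, 0.1633]
tool_rot: [-1.573, -0.002, 0.214]
force: [-0.5, -0.1, -1.6]
grip_width: 0.0422
```

Call:
arm_command(
  moves=[
    {"rx": 0, "ry": 0, "rz": 0, "x": 0, "y": 0, "z": 0, "gripper": -0.3},
    {"rx": 0, "ry": 0, "rz": 0, "x": 0, "y": 0, "z": 0, "gripper": -0.3},
    {"rx": 0, "ry": 0, "rz": 0, "x": 0, "y": 0, "z": 0, "gripper": -0.3},
  ],
)

```text
clock: 13.5
position: [0.5989, -0.1079, 0.1625]
tool_rot: [-1.57, -0.001, 0.218]
force: [0.6, 0.8, -1.4]
grip_width: 0.0421
```

```bash
python3 wr.py w11; python3 go.py .600 -.1107 .12 .218; 
```

```text
t 13.55 pos [ 0.5989 -0.1075  0.1624] yaw 0.2186 w 0.0419 F [-0.4261  0.092  -1.4488] q [-0.115   0.5928  0.2878  1.7219 -0.2121  0.857   0.4844]
r [-0.     0.001  0.001] d [ 0.04  4.24 -0.34] rows 1.0
```

View pics/w11.png

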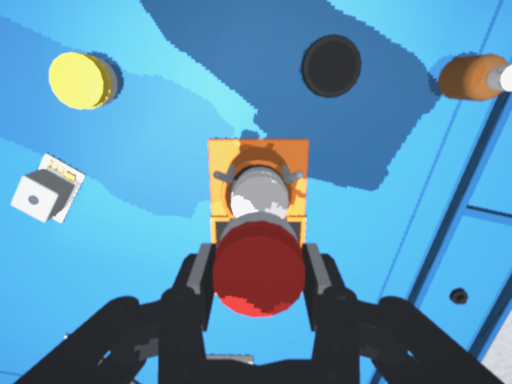

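Call:
arm_command(
  moves=[
    {"rx": 0, "ry": 0, "rz": 0, "x": 0.05, "y": 2.0, "z": -0.28, "gripper": -0.3},
    {"rx": 0, "ry": 0, "rz": 0, "x": 0.05, "y": 4.2, "z": -0.28, "gripper": -0.3},
    {"rx": 0, "ry": 0, "rz": 0, "x": 0.05, "y": 4.2, "z": -0.28, "gripper": -0.3},
    {"rx": 0, "ry": 0, "rz": 0, "x": 0.05, "y": 4.2, "z": -0.28, "gripper": -0.3},
  ],
)

```text
clock: 13.88
position: [0.5996, -0.1102, 0.1198]
tool_rot: [-1.57, 0.001, 0.219]
force: [-0.0, -0.2, -0.5]
grip_width: 0.0421
```

```bash
python3 wr.py w12; python3 go.py .600 -.110 .093 .218; 
```

```text
t 13.93 pos [ 0.6003 -0.1105  0.1206] yaw 0.2183 w 0.0424 F [-0.6117  0.0023 -0.4584] q [-0.0964  0.6501  0.2687  1.7438 -0.231   0.7784  0.5036]
r [-0.  0.  0.] d [-0.02  2.76  0.06] rows 0.7
```

Call:
arm_command(
  moves=[
    {"rx": 0, "ry": 0, "rz": 0, "x": 0, "y": 1.3, "z": 0, "gripper": -0.3},
    {"rx": 0, "ry": 0, "rz": 0, "x": 0, "y": 2.3, "z": 0, "gripper": -0.3},
    {"rx": 0, "ry": 0, "rz": 0, "x": 0, "y": 2.7, "z": 0, "gripper": -0.3},
    {"rx": 0, "ry": 0, "rz": 0, "x": 0, "y": 2.7, "z": 0, "gripper": -0.3},
  ],
)

```text
clock: 14.27
position: [0.5996, -0.111, 0.0916]
tool_rot: [-1.57, 0.002, 0.218]
force: [0.1, 0.5, -1.4]
grip_width: 0.0423
```

```bash
python3 go.py .600 -.110 .093 .218; python3 - <<'E'
from h import *
for c in ["scene"]:
    im,d=bot.grab_frame(c); cv2.imwrite(f'pics/{c}2.png',im[:,:,::-1])
a=cv2.imread('pics/scene2.png')[130:280,90:290]; cv2.imwrite('pics/scene2c.png',cv2.resize(a,None,fx=3.8,fy=3.8,interpolation=cv2.INTER_CUBIC))
E
```

```text
t 14.27 pos [ 0.5996 -0.111   0.0916] yaw 0.2176 w 0.0423 F [ 0.0901  0.4615 -1.4447] q [-0.0853  0.6903  0.2539  1.7583 -0.2434  0.7254  0.5138]
r [-0.    -0.    -0.002] d [ 0.06 -0.14  0.09] rows 0.0
```

View pics/scene2c.png

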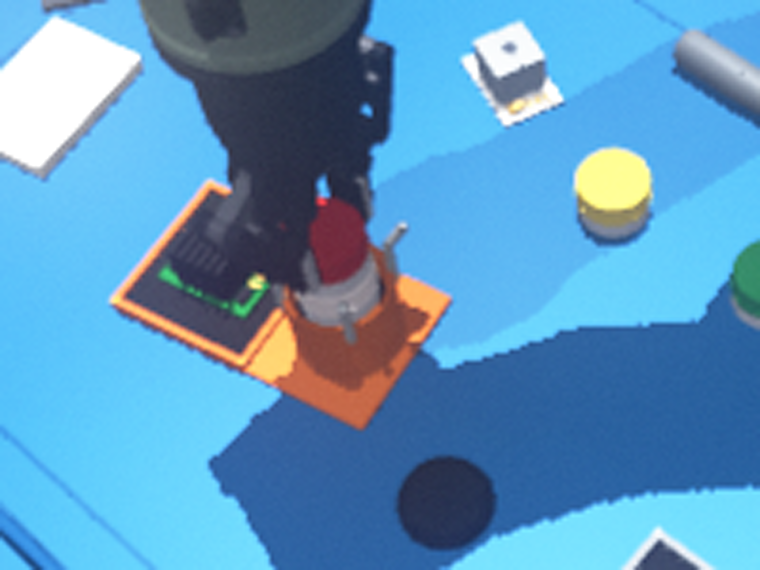

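Red sits on the white tin in the well; release.

Call:
arm_command(
  moves=[
    {"rx": 0, "ry": 0, "rz": 0, "x": 0, "y": 0, "z": 0, "gripper": 0.3},
    {"rx": 0, "ry": 0, "rz": 0, "x": 0, "y": 0, "z": 0, "gripper": 0.3},
    {"rx": 0, "ry": 0, "rz": 0, "x": 0, "y": 0, "z": 0, "gripper": 0.3},
    {"rx": 0, "ry": 0, "rz": 0, "x": 0, "y": 0, "z": 0, "gripper": 0.3},
    {"rx": 0, "ry": 0, "rz": 0, "x": 0, "y": 0, "z": 0, "gripper": 0.3},
  ],
)

```text
clock: 14.73
position: [0.6003, -0.1111, 0.0929]
tool_rot: [-1.571, -0.0, 0.218]
force: [-0.6, -0.2, -0.4]
grip_width: 0.0555
```

Call:
arm_command(
  moves=[
    {"rx": 0, "ry": 0, "rz": 0, "x": 0, "y": -1.0, "z": 0, "gripper": 0.3},
    {"rx": 0, "ry": 0, "rz": 0, "x": 0, "y": -3.0, "z": 0, "gripper": 0.3},
    {"rx": 0, "ry": 0, "rz": 0, "x": 0, "y": -6.0, "z": 0, "gripper": 0.3},
    {"rx": 0, "ry": 0, "rz": 0, "x": 0, "y": -8.5, "z": 0, "gripper": 0.4},
  ],
)

```text
clock: 15.07
position: [0.6001, -0.1113, 0.1798]
tool_rot: [-1.571, -0.0, 0.217]
force: [0.2, -0.5, -0.3]
grip_width: 0.0596
```

```bash
python3 wr.py w13 red_tin_mid; python3 go.py .404 -.1667 .12 -.36; 
```

```text
0.63 [230.7, 159.5, 288.9, 214.6] top 0.07983505824992937 mean [ 0.6006 -0.1114  0.079 ] rect ((600.6986083984375, -112.11002349853516), (42.6615104675293, 42.668338775634766), 36.8598747253418) circ ((600.8524169921875, -112.33171081542969), 22.07596778869629)
t 15.17 pos [ 0.602  -0.1117  0.1824] yaw 0.2172 w 0.0596 F [-0.0783 -0.9467  0.0274] q [-0.1155  0.5716  0.2979  1.7006 -0.2055  0.8938  0.4832]
r [0.    0.577 0.006] d [-20.56   6.12  -1.09] rows 5.2
```

View pics/w13.png

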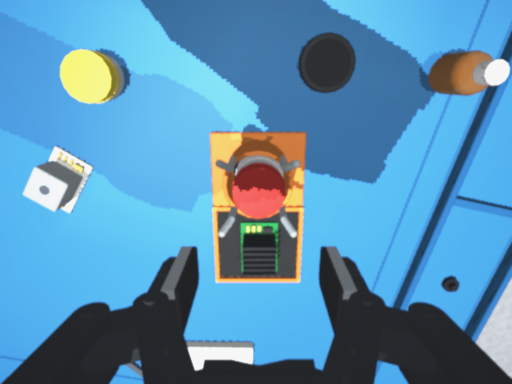

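Call:
arm_command(
  moves=[
    {"rx": 0, "ry": 0.577, "rz": 0, "x": -20.5, "y": 6.1, "z": -1.1, "gripper": 0.4},
    {"rx": 0, "ry": 0.577, "rz": 0, "x": -20.5, "y": 6.1, "z": -1.1, "gripper": 0.4},
    {"rx": 0, "ry": 0.577, "rz": 0, "x": -20.5, "y": 6.1, "z": -1.1, "gripper": 0.4},
    {"rx": 0, "ry": 0.577, "rz": 0, "x": -20.5, "y": 6.1, "z": -1.1, "gripper": 0.4},
    {"rx": 0, "ry": 0.577, "rz": 0, "x": -20.5, "y": 6.1, "z": -1.1, "gripper": 0.4},
  ],
)

```text
clock: 15.58
position: [0.4059, -0.1648, 0.1184]
tool_rot: [-1.571, -0.001, -0.366]
force: [1.5, -1.5, 0.1]
grip_width: 0.0599
```

```bash
python3 wr.py w14 can_board_mid; python3 go.py .404 -.1667 .12 -.36; 
```

```text
0.77 [229.7, 154.1, 282.2, 223.7] top 0.0349495281940056 mean [ 0.4046 -0.1667  0.0343] rect ((404.213623046875, -167.52333068847656), (33.794673919677734, 33.94081497192383), 67.45492553710938) circ ((403.9703369140625, -167.83700561523438), 22.78242301940918)
t 15.68 pos [ 0.4015 -0.1655  0.1175] yaw -0.3674 w 0.0598 F [ 0.6303  1.0778 -0.3632] q [-0.0721  0.453   0.4189  2.1967 -0.3421  0.5581  0.2355]
r [ 0.001 -0.007 -0.005] d [ 0.28 -0.25 -0.02] rows 0.1
```

View pics/w14.png

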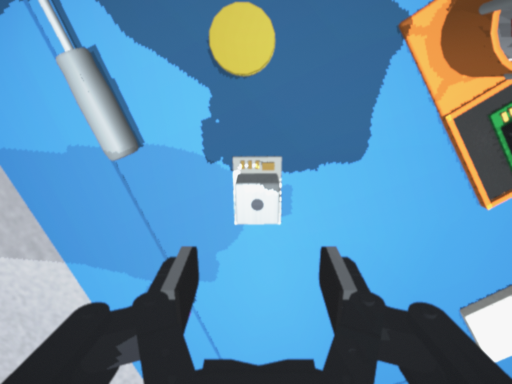

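Call:
arm_command(
  moves=[
    {"rx": 0, "ry": 0, "rz": 0, "x": 0.29, "y": 4.0, "z": -0.05, "gripper": 0.4},
    {"rx": 0, "ry": 0, "rz": 0, "x": 0.29, "y": 8.0, "z": -0.05, "gripper": 0.4},
    {"rx": 0, "ry": 0, "rz": 0, "x": 0.29, "y": 9.8, "z": -0.05, "gripper": 0.4},
    {"rx": 0, "ry": 0, "rz": 0, "x": 0.29, "y": 10.6, "z": -0.05, "gripper": 0.4},
    {"rx": 0, "ry": 0, "rz": 0, "x": 0.29, "y": 10.6, "z": -0.05, "gripper": 0.4},
  ],
)

```text
clock: 16.1
position: [0.4098, -0.1661, 0.0114]
tool_rot: [-1.571, 0.002, -0.36]
force: [-0.0, 0.5, 0.5]
grip_width: 0.0597
```

```bash
python3 go.py .404 -.167 .0105 -.368; 
```

```text
t 16.1 pos [ 0.4098 -0.1661  0.0114] yaw -0.3597 w 0.0597 F [-0.018   0.5416  0.4866] q [ 0.079   0.6696  0.2259  2.2149 -0.4823  0.3047  0.361 ]
r [ 0.     0.008 -0.002] d [-0.51  0.09 -0.28] rows 0.1
```

Call:
arm_command(
  moves=[
    {"rx": 0, "ry": 0.008, "rz": 0, "x": -0.5, "y": 0.05, "z": -0.28, "gripper": 0.4},
    {"rx": 0, "ry": 0.008, "rz": 0, "x": -0.5, "y": 0.05, "z": -0.28, "gripper": 0.4},
    {"rx": 0, "ry": 0.008, "rz": 0, "x": -0.5, "y": 0.05, "z": -0.28, "gripper": 0.4},
  ],
)

```text
clock: 16.35
position: [0.4051, -0.1672, 0.0131]
tool_rot: [-1.571, -0.002, -0.368]
force: [0.9, 0.4, -0.1]
grip_width: 0.0597
```

```bash
python3 go.py .404 -.167 .0105 -.368; 
```

```text
t 16.35 pos [ 0.4051 -0.1672  0.0131] yaw -0.3677 w 0.0597 F [ 0.87    0.427  -0.1315] q [ 0.0855  0.6618  0.2232  2.2275 -0.4865  0.2952  0.3632]
r [-0.     0.     0.002] d [-0.11  0.26 -0.02] rows 0.1
```

Call:
arm_command(
  moves=[
    {"rx": 0, "ry": 0, "rz": 0, "x": -0.1, "y": 0.2, "z": 0, "gripper": 0.1},
    {"rx": 0, "ry": 0, "rz": 0, "x": -0.1, "y": 0.2, "z": 0, "gripper": -0.5},
    {"rx": 0, "ry": 0, "rz": 0, "x": -0.1, "y": 0.2, "z": 0, "gripper": -0.5},
    {"rx": 0, "ry": 0, "rz": 0, "x": -0.1, "y": 0.2, "z": 0, "gripper": -0.5},
    {"rx": 0, "ry": 0, "rz": 0, "x": -0.1, "y": 0.2, "z": 0, "gripper": -0.5},
  ],
)

```text
clock: 16.77
position: [0.404, -0.1665, 0.0104]
tool_rot: [-1.57, -0.001, -0.367]
force: [-2.1, 1.6, 13.0]
grip_width: 0.0331
```

```bash
python3 go.py .628 .145 .16 .028; 
```

```text
t 16.77 pos [ 0.404  -0.1665  0.0104] yaw -0.367 w 0.0331 F [-2.1264  1.5957 13.0447] q [ 0.0893  0.6667  0.2171  2.2297 -0.489   0.2882  0.3656]
r [-0.    -0.395  0.001] d [  9.74 -14.93  37.12] rows 9.9
```

Call:
arm_command(
  moves=[
    {"rx": 0, "ry": 0, "rz": 0, "x": 0, "y": -2.5, "z": 0, "gripper": -0.5},
    {"rx": 0, "ry": 0, "rz": 0, "x": 0, "y": -6.5, "z": 0, "gripper": -0.5},
    {"rx": 0, "ry": 0, "rz": 0, "x": 0, "y": -10.5, "z": 0, "gripper": -0.5},
    {"rx": 0, "ry": -0.1, "rz": 0, "x": 0.7, "y": -13.5, "z": 2.6, "gripper": -0.5},
    {"rx": 0, "ry": -0.2, "rz": 0, "x": 1.6, "y": -15.0, "z": 6.2, "gripper": -0.5},
  ],
)

```text
clock: 17.18
position: [0.4411, -0.1162, 0.1637]
tool_rot: [-1.572, -0.004, -0.168]
force: [2.5, -1.1, -1.1]
grip_width: 0.0333
```

```bash
python3 go.py .628 .145 .16 .028; 
```

```text
t 17.18 pos [ 0.4411 -0.1162  0.1637] yaw -0.1682 w 0.0333 F [ 2.5403 -1.0913 -1.0896] q [-0.2231  0.3889  0.4446  2.1162 -0.2599  0.6841  0.2266]
r [ 0.001 -0.196  0.004] d [14.05  0.39 28.88] rows 7.7
```

Call:
arm_command(
  moves=[
    {"rx": 0, "ry": -0.196, "rz": 0, "x": 14.0, "y": 0.4, "z": 28.9, "gripper": -0.5},
    {"rx": 0, "ry": -0.196, "rz": 0, "x": 14.0, "y": 0.4, "z": 28.9, "gripper": -0.5},
    {"rx": 0, "ry": -0.196, "rz": 0, "x": 14.0, "y": 0.4, "z": 28.9, "gripper": -0.5},
    {"rx": 0, "ry": -0.196, "rz": 0, "x": 14.0, "y": 0.4, "z": 28.9, "gripper": -0.5},
    {"rx": 0, "ry": -0.196, "rz": 0, "x": 14.0, "y": 0.4, "z": 28.9, "gripper": -0.5},
  ],
)

```text
clock: 17.6
position: [0.5624, 0.0574, 0.1576]
tool_rot: [-1.571, -0.0, 0.029]
force: [0.5, -2.0, -0.7]
grip_width: 0.0334
```

```bash
python3 go.py .628 .145 .16 .028; 
```

```text
t 17.6 pos [0.5624 0.0574 0.1576] yaw 0.029 w 0.0334 F [ 0.5157 -1.9788 -0.7428] q [-0.4615  0.547   0.3592  1.8438 -0.2589  0.7963  0.0609]
r [-0.     0.001  0.   ] d [ 6.81 -0.24  8.57] rows 2.6
```

Call:
arm_command(
  moves=[
    {"rx": 0, "ry": 0, "rz": 0, "x": 2.5, "y": -0.1, "z": 3.1, "gripper": -0.5},
    {"rx": 0, "ry": 0, "rz": 0, "x": 5.0, "y": -0.2, "z": 6.2, "gripper": -0.5},
    {"rx": 0, "ry": 0, "rz": 0, "x": 6.8, "y": -0.2, "z": 8.6, "gripper": -0.5},
    {"rx": 0, "ry": 0, "rz": 0, "x": 6.8, "y": -0.2, "z": 8.6, "gripper": -0.5},
    {"rx": 0, "ry": 0, "rz": 0, "x": 6.8, "y": -0.2, "z": 8.6, "gripper": -0.5},
  ],
)

```text
clock: 18.02
position: [0.6272, 0.1447, 0.1587]
tool_rot: [-1.571, 0.001, 0.031]
force: [-0.8, -1.4, -1.1]
grip_width: 0.0334
```

```bash
python3 wr.py w15; python3 go.py .628 .145 .02 .028; 
```

```text
t 18.07 pos [0.6269 0.1432 0.1589] yaw 0.0292 w 0.033 F [-0.1946 -0.3937  0.0145] q [-0.5459  0.6592  0.3556  1.6283 -0.274   0.9046 -0.0589]
r [ 0.001  0.001 -0.001] d [ 0.13 13.89  0.19] rows 3.3
```

View pics/w15.png

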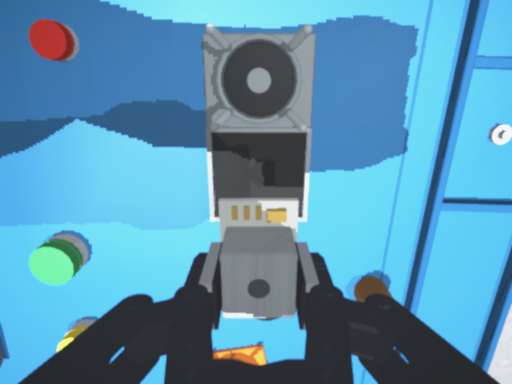

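Call:
arm_command(
  moves=[
    {"rx": 0, "ry": 0, "rz": 0, "x": 0.1, "y": 4.0, "z": 0.1, "gripper": -0.5},
    {"rx": 0, "ry": 0, "rz": 0, "x": 0.1, "y": 8.0, "z": 0.1, "gripper": -0.5},
    {"rx": 0, "ry": 0, "rz": 0, "x": 0.1, "y": 11.5, "z": 0.1, "gripper": -0.5},
    {"rx": 0, "ry": 0, "rz": 0, "x": 0.1, "y": 13.5, "z": 0.1, "gripper": -0.5},
    {"rx": 0, "ry": 0, "rz": 0, "x": 0.1, "y": 13.5, "z": 0.1, "gripper": -0.5},
  ],
)

```text
clock: 18.48
position: [0.6254, 0.1423, 0.0204]
tool_rot: [-1.573, 0.006, 0.027]
force: [-0.1, 0.1, -0.9]
grip_width: 0.0332
```

```bash
python3 wr.py w16; python3 go.py .628 .145 .0185 .028; 
```

```text
t 18.53 pos [0.6269 0.1426 0.0231] yaw 0.0272 w 0.0331 F [-0.3823 -0.1208  0.1497] q [-0.4968  0.8399  0.2808  1.6836 -0.3381  0.6697 -0.0097]
r [ 0.001 -0.001 -0.003] d [0.12 0.46 0.24] rows 0.1
```

View pics/w16.png

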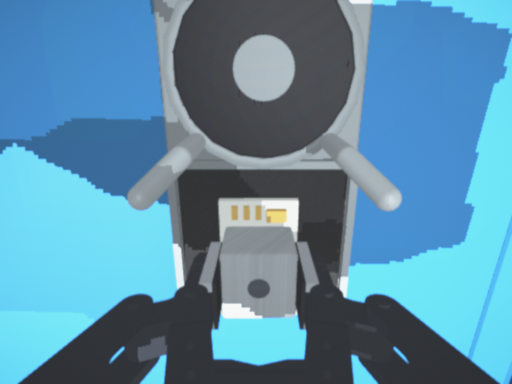

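Call:
arm_command(
  moves=[
    {"rx": 0, "ry": 0, "rz": 0, "x": 0.1, "y": 0.2, "z": 0.25, "gripper": -0.5},
    {"rx": 0, "ry": 0, "rz": 0, "x": 0.1, "y": 0.45, "z": 0.25, "gripper": -0.5},
    {"rx": 0, "ry": 0, "rz": 0, "x": 0.1, "y": 0.45, "z": 0.25, "gripper": -0.5},
    {"rx": 0, "ry": 0, "rz": 0, "x": 0.1, "y": 0.45, "z": 0.25, "gripper": 0.1},
    {"rx": 0, "ry": 0, "rz": 0, "x": 0.1, "y": 0.45, "z": 0.25, "gripper": 0.1},
  ],
)

```text
clock: 18.95
position: [0.6296, 0.1468, 0.0207]
tool_rot: [-1.57, -0.001, 0.029]
force: [-1.1, 0.2, 0.4]
grip_width: 0.047
```

Call:
arm_command(
  moves=[
    {"rx": 0, "ry": 0, "rz": 0, "x": 0, "y": 0, "z": 0, "gripper": 0.1},
    {"rx": 0, "ry": 0, "rz": 0, "x": 0, "y": -2.0, "z": 0, "gripper": 0.1},
    {"rx": 0, "ry": 0, "rz": 0, "x": 0, "y": -6.0, "z": 0, "gripper": 0.1},
    {"rx": 0, "ry": 0, "rz": 0, "x": 0, "y": -10.0, "z": 0, "gripper": 0.3},
    {"rx": 0, "ry": 0, "rz": 0, "x": 0, "y": -13.0, "z": 0, "gripper": 0.4},
  ],
)

```text
clock: 19.37
position: [0.6296, 0.1465, 0.153]
tool_rot: [-1.57, -0.002, 0.028]
force: [1.1, -0.3, 0.1]
grip_width: 0.0595
```

```bash
python3 wr.py w17; python3 go.py .4355 -.0552 .12 .028; 
```

```text
t 19.42 pos [0.6319 0.1468 0.1583] yaw 0.0279 w 0.0599 F [3.2102 0.4935 6.8975] q [-0.5489  0.6644  0.3574  1.621  -0.2796  0.8985 -0.0599]
r [-0.002 -0.     0.008] d [-20.22   3.62 -19.65] rows 6.8
```

View pics/w17.png

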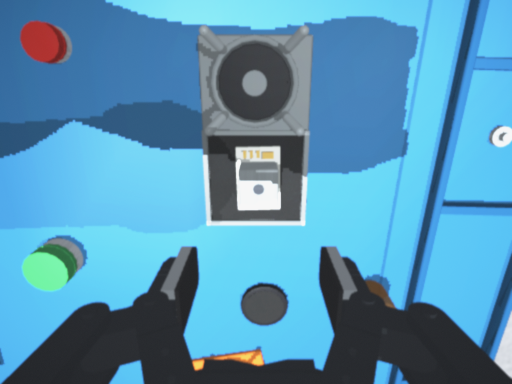

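Call:
arm_command(
  moves=[
    {"rx": 0, "ry": 0, "rz": 0, "x": -20.2, "y": 3.6, "z": -19.6, "gripper": 0.4},
    {"rx": 0, "ry": 0, "rz": 0, "x": -20.2, "y": 3.6, "z": -19.6, "gripper": 0.4},
    {"rx": 0, "ry": 0, "rz": 0, "x": -20.2, "y": 3.6, "z": -19.6, "gripper": 0.4},
    {"rx": 0, "ry": 0, "rz": 0, "x": -20.2, "y": 3.6, "z": -19.6, "gripper": 0.4},
    {"rx": 0, "ry": 0, "rz": 0, "x": -20.2, "y": 3.6, "z": -19.6, "gripper": 0.4},
  ],
)

```text
clock: 19.83
position: [0.4834, -0.0024, 0.1235]
tool_rot: [-1.571, -0.001, 0.029]
force: [2.0, -0.8, -0.1]
grip_width: 0.0601
```

```bash
python3 go.py .4355 -.0552 .12 .028; 
```

```text
t 19.83 pos [ 0.4834 -0.0024  0.1235] yaw 0.0289 w 0.0601 F [ 1.9805 -0.8156 -0.1125] q [-0.3755  0.4884  0.3391  2.0754 -0.2725  0.6185  0.1792]
r [-0.     0.001  0.001] d [-4.95  0.34 -5.14] rows 1.7
```

Call:
arm_command(
  moves=[
    {"rx": 0, "ry": 0, "rz": 0, "x": -2.6, "y": 0.3, "z": -2.7, "gripper": 0.4},
    {"rx": 0, "ry": 0, "rz": 0, "x": -4.9, "y": 0.3, "z": -5.1, "gripper": 0.4},
    {"rx": 0, "ry": 0, "rz": 0, "x": -4.9, "y": 0.3, "z": -5.1, "gripper": 0.4},
    {"rx": 0, "ry": 0, "rz": 0, "x": -4.9, "y": 0.3, "z": -5.1, "gripper": 0.4},
    {"rx": 0, "ry": 0, "rz": 0, "x": -4.9, "y": 0.3, "z": -5.1, "gripper": 0.4},
  ],
)

```text
clock: 20.25
position: [0.438, -0.0536, 0.1207]
tool_rot: [-1.571, -0.001, 0.028]
force: [-0.5, 1.1, -0.1]
grip_width: 0.0596
```

```bash
python3 wr.py w18 yellow_tin_mid; python3 go.py .4355 -.0555 .0095 .028; 
```

```text
0.57 [230.8, 163.4, 285.3, 227.5] top 0.031140857896358655 mean [ 0.4357 -0.0562  0.0304] rect ((436.00115966796875, -56.99085998535156), (42.3642578125, 43.228240966796875), 0.3617013990879059) circ ((435.7467346191406, -57.028907775878906), 21.977008819580078)
t 20.35 pos [ 0.4382 -0.0531  0.1204] yaw 0.0297 w 0.0602 F [-0.0897 -0.3488  1.345 ] q [-0.2758  0.4403  0.3346  2.1791 -0.2671  0.5593  0.2865]
r [-0.     0.002  0.001] d [-0.28 11.09 -0.23] rows 2.7
```

View pics/w18.png

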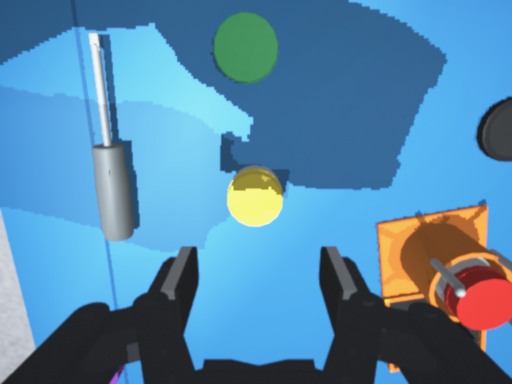

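Call:
arm_command(
  moves=[
    {"rx": 0, "ry": 0, "rz": 0, "x": -0.25, "y": 4.0, "z": -0.3, "gripper": 0.4},
    {"rx": 0, "ry": 0, "rz": 0, "x": -0.25, "y": 8.0, "z": -0.3, "gripper": 0.4},
    {"rx": 0, "ry": 0, "rz": 0, "x": -0.25, "y": 10.2, "z": -0.3, "gripper": 0.4},
    {"rx": 0, "ry": 0, "rz": 0, "x": -0.25, "y": 11.0, "z": -0.3, "gripper": 0.4},
    {"rx": 0, "ry": 0, "rz": 0, "x": -0.25, "y": 11.0, "z": -0.3, "gripper": 0.4},
  ],
)

```text
clock: 20.77
position: [0.4344, -0.0566, 0.009]
tool_rot: [-1.571, 0.003, 0.029]
force: [-0.9, -0.1, 0.4]
grip_width: 0.0597
```

```bash
python3 go.py .4357 -.0563 .0100 .028; 
```

```text
t 20.77 pos [ 0.4344 -0.0566  0.009 ] yaw 0.0291 w 0.0597 F [-0.8636 -0.0652  0.3698] q [-0.1372  0.6652  0.1714  2.2226 -0.3857  0.2838  0.3992]
r [-0.     0.001 -0.003] d [ 0.13 -0.1   0.02] rows 0.0
```

Call:
arm_command(
  moves=[
    {"rx": 0, "ry": 0, "rz": 0, "x": 0.1, "y": -0.1, "z": 0, "gripper": -0.3},
    {"rx": 0, "ry": 0, "rz": 0, "x": 0.1, "y": -0.1, "z": 0, "gripper": -0.3},
    {"rx": 0, "ry": 0, "rz": 0, "x": 0.1, "y": -0.1, "z": 0, "gripper": -0.3},
    {"rx": 0, "ry": 0, "rz": 0, "x": 0.1, "y": -0.1, "z": 0, "gripper": -0.3},
  ],
)

```text
clock: 21.1
position: [0.4371, -0.0567, 0.0128]
tool_rot: [-1.571, -0.003, 0.029]
force: [-0.6, -0.0, 13.9]
grip_width: 0.0419
```

Call:
arm_command(
  moves=[
    {"rx": 0, "ry": 0, "rz": 0, "x": 0, "y": -2.5, "z": 0, "gripper": -0.3},
    {"rx": 0, "ry": 0, "rz": 0, "x": 0, "y": -6.5, "z": 0, "gripper": -0.3},
    {"rx": 0, "ry": 0, "rz": 0, "x": 0, "y": -10.5, "z": 0, "gripper": -0.3},
    {"rx": 0, "ry": 0, "rz": 0, "x": 1.5, "y": -13.5, "z": 2.3, "gripper": -0.3},
    {"rx": 0, "ry": 0, "rz": 0, "x": 3.5, "y": -15.3, "z": 5.3, "gripper": -0.3},
  ],
)

```text
clock: 21.52
position: [0.47, -0.004, 0.1689]
tool_rot: [-1.57, -0.004, 0.024]
force: [2.0, -0.9, -2.4]
grip_width: 0.0416
```

```bash
python3 go.py .6245 .2305 .16 .028; 
```

```text
t 21.52 pos [ 0.47   -0.004   0.1689] yaw 0.0241 w 0.0416 F [ 1.9921 -0.9106 -2.391 ] q [-0.4353  0.3942  0.4063  2.0777 -0.2359  0.7084  0.1468]
r [-0.    -0.004  0.004] d [16.01  0.97 23.07] rows 6.7
```

Call:
arm_command(
  moves=[
    {"rx": 0, "ry": -0.004, "rz": 0, "x": 2.3, "y": 0.2, "z": 3.3, "gripper": -0.3},
    {"rx": 0, "ry": -0.004, "rz": 0, "x": 4.6, "y": 0.4, "z": 6.6, "gripper": -0.3},
    {"rx": 0, "ry": -0.004, "rz": 0, "x": 6.9, "y": 0.6, "z": 9.9, "gripper": -0.3},
    {"rx": 0, "ry": -0.004, "rz": 0, "x": 9.2, "y": 0.8, "z": 13.2, "gripper": -0.3},
    {"rx": 0, "ry": -0.004, "rz": 0, "x": 11.5, "y": 0.9, "z": 16.5, "gripper": -0.3},
  ],
)

```text
clock: 21.93
position: [0.5804, 0.1677, 0.1564]
tool_rot: [-1.57, -0.001, 0.033]
force: [1.2, -0.2, -1.0]
grip_width: 0.0421
```

```bash
python3 go.py .6245 .2305 .16 .028; 
```

```text
t 21.93 pos [0.5804 0.1677 0.1564] yaw 0.0332 w 0.0421 F [ 1.152  -0.2486 -0.9821] q [-0.6305  0.6063  0.3706  1.7418 -0.28    0.8445 -0.0998]
r [-0.001  0.005  0.001] d [ 4.61 -0.35  6.13] rows 1.8
```

Call:
arm_command(
  moves=[
    {"rx": 0, "ry": 0.005, "rz": 0, "x": 2.3, "y": -0.3, "z": 3.1, "gripper": -0.3},
    {"rx": 0, "ry": 0.005, "rz": 0, "x": 4.6, "y": -0.3, "z": 6.1, "gripper": -0.3},
    {"rx": 0, "ry": 0.005, "rz": 0, "x": 4.6, "y": -0.3, "z": 6.1, "gripper": -0.3},
    {"rx": 0, "ry": 0.005, "rz": 0, "x": 4.6, "y": -0.3, "z": 6.1, "gripper": -0.3},
    {"rx": 0, "ry": 0.005, "rz": 0, "x": 4.6, "y": -0.3, "z": 6.1, "gripper": -0.3},
  ],
)

```text
clock: 22.35
position: [0.6235, 0.2275, 0.1589]
tool_rot: [-1.571, -0.0, 0.028]
force: [-0.3, -0.6, -1.4]
grip_width: 0.0422
```

```bash
python3 wr.py w19; python3 go.py .6248 .2305 .115 .028; 
```

```text
t 22.4 pos [0.6235 0.227  0.159 ] yaw 0.0269 w 0.0425 F [-0.3977 -0.3409 -1.4004] q [-0.6701  0.6923  0.3711  1.5696 -0.2914  0.9346 -0.1759]
r [ 0.    -0.001  0.   ] d [0.14 4.4  0.34] rows 1.1
```

View pics/w19.png

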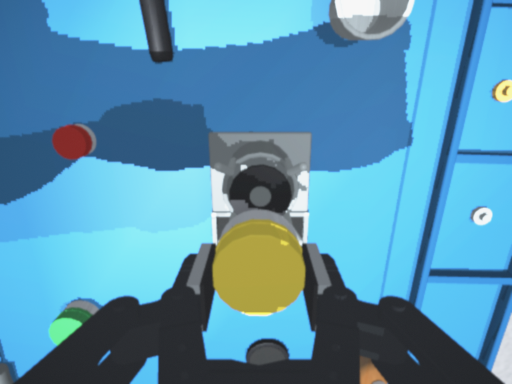

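Call:
arm_command(
  moves=[
    {"rx": 0, "ry": 0, "rz": 0, "x": 0.1, "y": 2.0, "z": 0.3, "gripper": -0.3},
    {"rx": 0, "ry": 0, "rz": 0, "x": 0.1, "y": 4.4, "z": 0.3, "gripper": -0.3},
    {"rx": 0, "ry": 0, "rz": 0, "x": 0.1, "y": 4.4, "z": 0.3, "gripper": -0.3},
    {"rx": 0, "ry": 0, "rz": 0, "x": 0.1, "y": 4.4, "z": 0.3, "gripper": -0.3},
  ],
)

```text
clock: 22.73
position: [0.6241, 0.2298, 0.1145]
tool_rot: [-1.572, 0.001, 0.027]
force: [0.1, 0.2, -1.3]
grip_width: 0.0421
```

```bash
python3 wr.py w20; python3 go.py .6247 .2305 .0875 .028; 
```

```text
t 22.78 pos [0.6249 0.2301 0.1155] yaw 0.0266 w 0.0422 F [-0.3027  0.1249 -0.9133] q [-0.6595  0.7467  0.3497  1.5901 -0.3117  0.8599 -0.1643]
r [ 0.    -0.001  0.   ] d [-0.02  2.8   0.04] rows 0.7
```

Call:
arm_command(
  moves=[
    {"rx": 0, "ry": 0, "rz": 0, "x": 0, "y": 1.3, "z": 0, "gripper": -0.3},
    {"rx": 0, "ry": 0, "rz": 0, "x": 0, "y": 2.4, "z": 0, "gripper": -0.3},
    {"rx": 0, "ry": 0, "rz": 0, "x": 0, "y": 2.7, "z": 0, "gripper": -0.3},
    {"rx": 0, "ry": 0, "rz": 0, "x": 0, "y": 2.7, "z": 0, "gripper": -0.3},
  ],
)

```text
clock: 23.12
position: [0.6241, 0.2306, 0.0863]
tool_rot: [-1.571, 0.002, 0.027]
force: [-0.1, -0.5, -0.9]
grip_width: 0.0419
```

```bash
python3 go.py .6247 .2305 .0875 .028; python3 - <<'E'
from h import *
for c in ["scene"]:
    im,d=bot.grab_frame(c); cv2.imwrite(f'pics/{c}3.png',im[:,:,::-1])
a=cv2.imread('pics/scene3.png')[230:380,200:400]; cv2.imwrite('pics/scene3c.png',cv2.resize(a,None,fx=3.8,fy=3.8,interpolation=cv2.INTER_CUBIC))
E
```

```text
t 23.12 pos [0.6241 0.2306 0.0863] yaw 0.0275 w 0.0419 F [-0.1094 -0.5171 -0.911 ] q [-0.651   0.7835  0.334   1.6035 -0.3246  0.8115 -0.1545]
r [ 0.001 -0.001 -0.002] d [ 0.06 -0.12 -0.01] rows 0.0
```

View pics/scene3c.png

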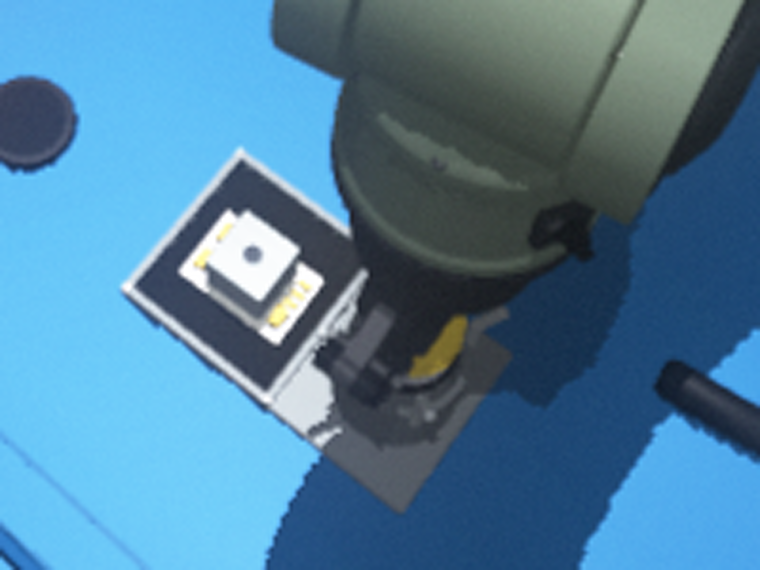

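The yellow tin sits in the well's mouth, and the can board lies flat in its bay. I'll release it.

Call:
arm_command(
  moves=[
    {"rx": 0, "ry": 0, "rz": 0, "x": 0, "y": 0, "z": 0, "gripper": 0.3},
    {"rx": 0, "ry": 0, "rz": 0, "x": 0, "y": 0, "z": 0, "gripper": 0.3},
    {"rx": 0, "ry": 0, "rz": 0, "x": 0, "y": 0, "z": 0, "gripper": 0.3},
    {"rx": 0, "ry": 0, "rz": 0, "x": 0, "y": 0, "z": 0, "gripper": 0.3},
    {"rx": 0, "ry": 0, "rz": 0, "x": 0, "y": 0, "z": 0, "gripper": 0.3},
  ],
)

```text
clock: 23.58
position: [0.6248, 0.2309, 0.0876]
tool_rot: [-1.571, -0.0, 0.028]
force: [0.3, 1.1, -0.1]
grip_width: 0.0559
```

Call:
arm_command(
  moves=[
    {"rx": 0, "ry": 0, "rz": 0, "x": 0, "y": -1.0, "z": 0, "gripper": 0.3},
    {"rx": 0, "ry": 0, "rz": 0, "x": 0, "y": -3.0, "z": 0, "gripper": 0.3},
    {"rx": 0, "ry": 0, "rz": 0, "x": 0, "y": -6.0, "z": 0, "gripper": 0.3},
    {"rx": 0, "ry": 0, "rz": 0, "x": 0, "y": -9.0, "z": 0, "gripper": 0.4},
    {"rx": 0, "ry": 0, "rz": 0, "x": 0, "y": -12.0, "z": 0, "gripper": 0.4},
  ],
)

```text
clock: 24.0
position: [0.6246, 0.2306, 0.2095]
tool_rot: [-1.571, -0.0, 0.027]
force: [0.1, 0.5, -0.2]
grip_width: 0.0598
```

```bash
python3 wr.py w21 yellow_tin_mid; python3 go.py .45 .45 .25 .8; 
```

```text
0.55 [236.8, 151.7, 283.6, 205.7] top 0.08117070676055975 mean [0.6251 0.2312 0.0803] rect ((625.0249633789062, 230.70352172851562), (42.2941780090332, 42.31375503540039), 3.0267739295959473) circ ((625.22998046875, 230.39260864257812), 21.855976104736328)
t 24.1 pos [0.6268 0.2312 0.2132] yaw 0.0272 w 0.0595 F [-0.9933  0.53   -0.5299] q [-0.6864  0.639   0.3946  1.5169 -0.2709  1.0324 -0.1969]
r [-0.    -0.773  0.008] d [-17.05  -3.74  22.36] rows 6.8
```

View pics/w21.png

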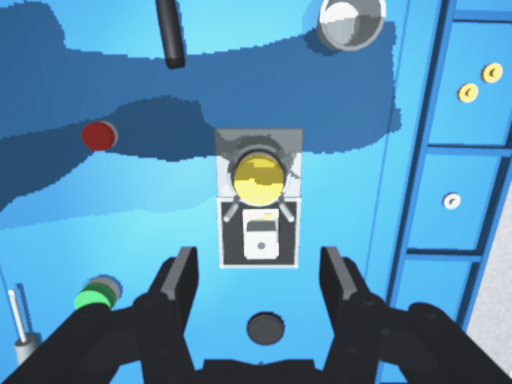

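Yellow has sunk level in the grey well (top at 81 mm). I'll move the arm clear for a final top view.

Call:
arm_command(
  moves=[
    {"rx": 0, "ry": -0.4, "rz": 0, "x": -14.0, "y": -3.7, "z": 12.0, "gripper": 0.4},
    {"rx": 0, "ry": -0.4, "rz": 0, "x": -14.0, "y": -3.7, "z": 12.0, "gripper": 0.4},
    {"rx": 0, "ry": -0.4, "rz": 0, "x": -14.0, "y": -3.7, "z": 12.0, "gripper": 0.4},
    {"rx": 0, "ry": -0.4, "rz": 0, "x": -14.0, "y": -3.7, "z": 12.0, "gripper": 0.4},
    {"rx": 0, "ry": -0.4, "rz": 0, "x": -14.0, "y": -3.7, "z": 12.0, "gripper": 0.4},
  ],
)

```text
clock: 24.52
position: [0.4778, 0.3503, 0.2457]
tool_rot: [-1.569, -0.0, 0.434]
force: [-0.3, 0.5, -0.1]
grip_width: 0.0595
```

Call:
arm_command(
  moves=[
    {"rx": 0, "ry": -0.4, "rz": 0, "x": 0, "y": 0, "z": 16.0, "gripper": 0.4},
    {"rx": 0, "ry": -0.4, "rz": 0, "x": 0, "y": 0, "z": 16.0, "gripper": 0.4},
    {"rx": 0, "ry": -0.4, "rz": 0, "x": 0, "y": 0, "z": 16.0, "gripper": 0.4},
    {"rx": 0, "ry": -0.4, "rz": 0, "x": 0, "y": 0, "z": 16.0, "gripper": 0.4},
    {"rx": 0, "ry": -0.4, "rz": 0, "x": 0, "y": 0, "z": 16.0, "gripper": 0.4},
  ],
)

```text
clock: 24.93
position: [0.41, 0.4993, 0.2442]
tool_rot: [-1.567, -0.001, 0.838]
force: [0.4, 0.7, 0.4]
grip_width: 0.0596
```

```bash
python3 - <<'E'
from h import *
im,d=bot.grab_frame("top"); W=cloud('top',d)
cv2.imwrite('pics/topf.png',cv2.resize(im[60:290,60:440,::-1],None,fx=2.1,fy=2.1,interpolation=cv2.INTER_CUBIC))
for n in ["heatsink_board_mid","can_board_mid","white_tin_mid","red_tin_mid","yellow_tin_mid","green_tin_mid"]:
    for k in bot.masks_of(n,'top'):
        if k['p']<.3: continue
        P=W[k['mask']]; P=P[~np.isnan(P[:,0])]; t=np.percentile(P[:,2],90); Q=P[P[:,2]>t-.006]; print(n,round(k['p'],2),Q.mean(0),'top',round(t,4))
s=bot.observe(); print(s['clock'],s['position'],s['force'])
E
```

```text
heatsink_board_mid 0.57 [ 0.6194 -0.196   0.039 ] top 0.0403
can_board_mid 0.71 [0.6282 0.1452 0.04  ] top 0.0411
white_tin_mid 0.83 [ 0.2863 -0.2376  0.0296] top 0.0315
red_tin_mid 0.76 [ 0.5986 -0.1095  0.0784] top 0.08
yellow_tin_mid 0.81 [0.6234 0.2307 0.0801] top 0.0817
green_tin_mid 0.51 [0.4264 0.0523 0.0299] top 0.0316
25.2833 [0.4159 0.4916 0.2447] [-0.2242  0.0658  0.7679]
```

View pics/topf.png

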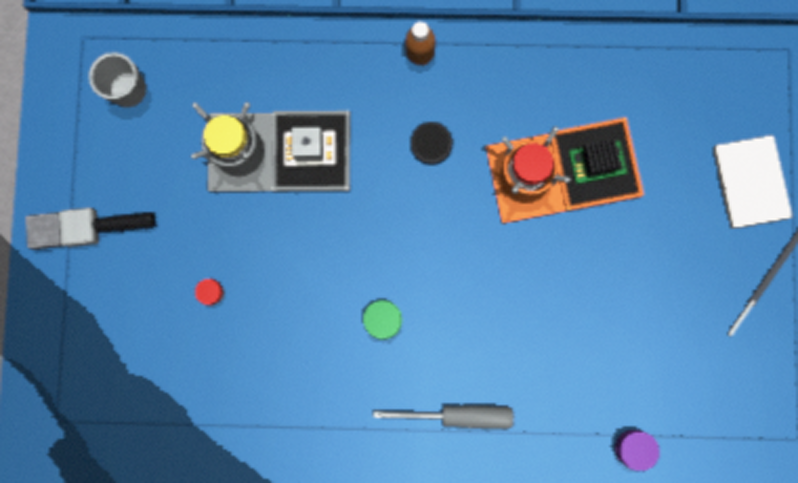

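```bash
python3 -c "
from workcell import bot
print(bot.job_done(), bot.observe()['clock'])"
```

```text
the job is handed in; nothing more can be done
the job is handed in; nothing more can be done
```

Both kits are made up and the job was handed in after about 25 s of robot time, well under the 128 s limit.

- **Orange caddy:** the heatsink board is in the bay, then the white tin and the red tin on top of it in the spring well.
- **Grey caddy:** the can board is in the bay and the yellow tin is in the spring well.

**Last checks (top camera, arm clear):**
- **Boards:** both lie flat and centred, with tops at 40–41 mm, which matches a 6 mm floor plus a 34 mm module.
- **Tins:** the red tin's top is at 80 mm and the yellow tin's is at 82 mm. The white tin is hidden under the red one in this view. It was seen level in the well, top at 80 mm, before the red tin went on, and the stack then sank about 30 mm.
- **Left in place:** the green tin, the purple look-alike and the small red tin all stand where they were.

Nothing failed. The highest wrist force I read was about 14 N, when the fingers pushed down slightly while closing on a part. The measured tool pose was off by a few millimetres just after fast moves, so I let it settle or corrected it before grasping and placing.

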